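# Load the blow-dry stand with washed strainer bowls

### The arm

A 6-joint arm with a two-finger parallel gripper is mounted at the origin on the work surface. World frame = base frame: x ahead of the robot, y to its left, z up, the work surface at z = 0. Lengths are in m, angles in rad, forces in N, time in s.
With the tool pointing down it reaches from about 0.35 to 0.975 m from the base axis. Payload 4.9 kg.
Tool frame: the origin (TCP) lies at the very end of the fingers, on their centre line; the grasp point (between the pads) lies 19 mm behind it; z points along the fingers, y is the line along which they close (so a half turn about z gives the same grasp; the last joint's range is limited). The gripper opens to 85 mm and grips with 20 to 120 N. Pads are 22 mm wide; open, the fingers measure 114 mm over their backs; the gripper's body (76 mm by 85 mm) begins 54 mm behind the grasp point. The pads swing forward as they close: fully open they stand 13 mm farther back than shut.
Start: joints at [1.102, 0.053, 1.613, -0, 1.476, -0.119], TCP at [0.214, 0.587, 0.231] pointing down, gripper open.
Joint ranges: [-3.01, 3.01], [-1.01, 2.22], [0.06, 2.58], [-1.02, 4.17], [0.09, 2.62], [-3.14, 3.14]. Speed limits (rad/s): [2.57, 2.57, 3.14, 3.14, 3.14, 3.14].

### API

Orientations are given as a unit quaternion [w, x, y, z].
In Python, from plant import manip gives the robot as it stands.
- The arm moves only by the tool send_rows, never from a script. Its argument "increments" is a list of rows, each an object of numbers: "claw": the closure, from -1 (fully open) to 1 (shut); "dx", "dy", "dz": the shift along the tool's x, y, z in units of 0.5 m (1.0 is 0.5 m); "yaw": the turn about the tool's z in units of 1.5 rad (1.0 is 1.5 rad). A call has 1 to 20 rows; each row is the pose to reach, as a shift and turn from the pose commanded when the call began, along the tool's axes at that moment; what a row does not reach only later rows make up. A row lasts 1/8 s, in which the tool goes at most 62.5 mm and 10.7 degrees, less where a joint would pass 70% of its speed; a pose out of reach is approached as far as the arm can. A call with a number of a shift or a turn outside -1 to 1 is refused whole. A call with a gripper value outside its range is refused whole. The fingers move at their own pace and stop on an object; the grip force is fixed at half the most. Time passes only in rows, so rows that repeat a pose let the fingers close. It gives the time, the measured TCP pose, the force, the opening and the grip force at its end, in the units of the state.
- manip.state(): the state, without advancing time (a new reading comes with each control period).
- manip.grab_frame(name): name is "side" or "top"; returns the picture (384x512x3 uint8, red, green, blue); there is no depth.
- manip.camera_params(name): a dict with "camera_matrix" (3x3 intrinsics, pixels), "k1" (the pictures are not rectified: a ray, as slopes to the right and down, at radius r is drawn at 1 + k1 r^2 times it, then the intrinsics apply), "extrinsics" (4x4, takes a point from world to camera coordinates). Camera axes: x right, y down, z forward; pixel columns grow to the right and rows downward; lengths in m; the calibration is good to about 2 mm. A picture is of the moment at which its call begins. camera_params takes no time and is no camera call.
- manip.job_done(): hands the job in; it is judged then, once.
The state is a dict: "time": time; "joint_pos": joint angles; "joint_vel": joint speeds; "joint_efforts": joint torques, N m; "tool_pos": TCP position; "tool_rot": TCP orientation; "contact_force": force on the tool from outside, world axes, zero at the start; "ft_torque": the same for the moment, N m; "gripper_width": opening from 0.0 (shut) to 1.0 (fully open); "grasp_force": force on a finger pad.
Only numpy, scipy, OpenCV 4.12 (cv2) and the standard library are available. Lean on these libraries where they do the work, as an engineer would, in place of code of your own. Each camera call takes 0.05 s, during which the arm holds its last target. There are 200 camera calls.

### The job

Get the washed strainer bowls drying: every bowl lying on the black mat goes upside down over a free post of the blow-dry stand, standing fully down on it, and any screwdriver that someone parked in a post goes back into an empty tube of the red tool caddy, blade down. Once all of that is done, push the green button to start the air. Leave the bowl that is already drying, and the other things on the bench, where they are.

Things in the scene. Friction and masses are not known exactly. Their poses are not given: they have to be found in the camera images.
- stand: Blow-dry stand, fixed: blue plenum 170 (x) by 410 (y) by 30 high, four upright posts in a row along y at x +35; in front of them a dark control box (55 by 110, top at 65) with the green button at x -50; behind them a dark grey blower 70 high from x +105 to +175. Origin: centre of its underside; front (-x) faces the robot. Place and yaw vary.
- post1 (a point): Foot of drying post 1 of 4 (1 to 4 from +y to -y, 115 apart): on its axis, on the plenum's top, 30 above the bench. Fixed upright steel tube, 22 dia, 14 bore open at the top, 80 high. A bowl put over it mouth down stands with its rim on the plenum (origin 55 above this point) with about 9 play all round.
- post2 (a point): Foot of drying post 2 of 4 (1 to 4 from +y to -y, 115 apart): on its axis, on the plenum's top, 30 above the bench. Fixed upright steel tube, 22 dia, 14 bore open at the top, 80 high. A bowl put over it mouth down stands with its rim on the plenum (origin 55 above this point) with about 9 play all round.
- post3 (a point): Foot of drying post 3 of 4 (1 to 4 from +y to -y, 115 apart): on its axis, on the plenum's top, 30 above the bench. Fixed upright steel tube, 22 dia, 14 bore open at the top, 80 high. A bowl put over it mouth down stands with its rim on the plenum (origin 55 above this point) with about 9 play all round.
- post4 (a point): Foot of drying post 4 of 4 (1 to 4 from +y to -y, 115 apart): on its axis, on the plenum's top, 30 above the bench. Fixed upright steel tube, 22 dia, 14 bore open at the top, 80 high. A bowl put over it mouth down stands with its rim on the plenum (origin 55 above this point) with about 9 play all round.
- bowl1: White strainer bowl, 110 long, 120 g; near-round body 48 dia between hexagonal ends 56 across flats: blue collar (12 long) at the open mouth, solid foot (14) with 16x6 brass plug at the closed end. Bore 40, 96 deep. Washed; lies on the black mat, mouth away from the robot; 2 or 3 are there (None: absent). Origin: on axis, mid-length (28 above bench lying); x axis points out of the mouth.
- bowl2: White strainer bowl, 110 long, 120 g; near-round body 48 dia between hexagonal ends 56 across flats: blue collar (12 long) at the open mouth, solid foot (14) with 16x6 brass plug at the closed end. Bore 40, 96 deep. Washed; lies on the black mat, mouth away from the robot; 2 or 3 are there (None: absent). Origin: on axis, mid-length (28 above bench lying); x axis points out of the mouth.
- bowl3: White strainer bowl, 110 long, 120 g; near-round body 48 dia between hexagonal ends 56 across flats: blue collar (12 long) at the open mouth, solid foot (14) with 16x6 brass plug at the closed end. Bore 40, 96 deep. Washed; lies on the black mat, mouth away from the robot; 2 or 3 are there (None: absent). Origin: on axis, mid-length (28 above bench lying); x axis points out of the mouth.
- dry_bowl1: Bowl of the same kind and size, already drying mouth down over one of the posts; one of the two dry_bowls is there (None: absent). Origin: centre of its rim, which is at its underside; z points up, from the mouth to the foot.
- dry_bowl2: Bowl of the same kind and size, already drying mouth down over one of the posts; one of the two dry_bowls is there (None: absent). Origin: centre of its rim, which is at its underside; z points up, from the mouth to the foot.
- screwdriver1: Screwdriver with a red handle, at the start parked blade down in the bore of one of the posts, its handle standing on the post's top; one or both are there (None: absent). Handle 26 dia, 95 long; round steel blade 7 dia, 76 long; 90 g. Origin: the blade's tip; z points to the handle's end (blade 0 to 76, handle 76 to 171).
- screwdriver2: Screwdriver with a yellow handle, at the start parked blade down in the bore of one of the posts, its handle standing on the post's top; one or both are there (None: absent). Handle 26 dia, 95 long; round steel blade 7 dia, 76 long; 90 g. Origin: the blade's tip; z points to the handle's end (blade 0 to 76, handle 76 to 171).
- caddy: Red tool caddy, fixed: two upright tubes 70 apart along its x, each 44 dia, 36 inside, open at the top, on a dark foot plate 115 (x) by 60; rims 100 above the bench. Empty at the start; a screwdriver stands in a tube on its tip, with the lowest 18 of its handle inside. Origin: centre of its underside. Place and yaw vary.
- tube1 (a point): Centre of the inner floor of caddy tube 1 (at the caddy's x +35), 6 above the bench.
- tube2 (a point): Centre of the inner floor of caddy tube 2 (at the caddy's x -35), 6 above the bench.
- start_button (a joint): Travel of the green start button of the stand: 0 released, 0.006 m fully pressed; springs back, about 5 N to push fully home.
- start_button_top (a point): Centre of the top of the green button (28 dia), about 83 above the bench when released; pressed straight down.
- vane_wheel: Bystander: yellow ten-vane wheel, 110 dia, 45 high, lying flat by the turntable. Origin: centre of its underside.
- sprocket: Bystander: zinc idler sprocket, 100 dia, 22 high. Origin: centre of its underside.
- flange_bearing: Bystander: bronze flange bearing, 70 square, 26 high. Origin: centre of its underside.
- grease_tin: Bystander: green tin, 72 dia, 70 high. Origin: centre of its underside.
- spanner: Bystander: steel spanner, 150 long, lying along its x. Origin: centre of its underside.
- shaft_collar: Bystander: dark steel ring, 44 dia, 16 high. Origin: centre of its underside.
Not all that is in view belongs to the job. Leave any purple or turquoise look-alike of the bowl3 alone. Leave any orange look-alike of the bowl2 alone.

How it is judged:
By the outcome, as a careful person would: the job done as asked, in the order asked, and still so for the second after the job is handed in, with the robot touching nothing.
Of bowl1, bowl2, bowl3 only 2 to 3 are there at a start; the rules pass over those that are not, and their reading is None.
Of dry_bowl1, dry_bowl2 only 1 to 1 are there at a start; the rules pass over those that are not, and their reading is None.
Of screwdriver1, screwdriver2 only 1 to 2 are there at a start; the rules pass over those that are not, and their reading is None.
At some moment in a run one of bowl1, bowl2, bowl3 may be knocked a few centimetres aside while the robot is not near it.
It also fails if it takes over 210 s, if anything falls off the work surface, if the arm or the gripper's body presses on something with over 40 N, if the wrist force passes 120 N, or if a joint passes its speed limit or range.

## Working session

There is one attempt and no reset: what is moved stays moved. The work goes in short steps, Python scripts to look and compute and a tool call to move; the robot and the scene stay as the last step left them, time stands still between calls to the robot, and variables do not carry over. Pictures are saved under pics/ and viewed, at most 14 in all, crops included, and the job is handed in when it is done.

Besides the shell and the picture viewer there is one more tool, called after "Request:" as a command line: name --argument value ..., lists and objects as JSON in quotes. send_rows: Moves the arm, as the interface text tells. Shifts and turns lie within -1 to 1; 1 stands for 0.5 m of shift or 1.5 rad of turn. Its arguments: {"type":"object","properties":{"increments":{"type":"array","items":{"type":"object","properties":{"claw":{"type":"number"},"dx":{"type":"number"},"dy":{"type":"number"},"dz":{"type":"number"},"yaw":{"type":"number"}}}}},"required":["increments"]}

```bash
ls; mkdir -p pics
python3 - <<'E'
from plant import manip
import cv2
for n in("side","top"):
    p=manip.camera_params(n); print(n,p)
    cv2.imwrite(f"pics/{n}0.png",cv2.cvtColor(manip.grab_frame(n),cv2.COLOR_RGB2BGR))
print(manip.state())
E
cd pics; python3 -c "
import cv2
for n in('side','top'):
    i=cv2.imread(n+'0.png'); cv2.imwrite(n+'0b.png',cv2.resize(i,(800,600),interpolation=cv2.INTER_CUBIC))"
```

```text
pics
side {'camera_matrix': array([[387.98903553,   0.        , 251.86512542],
       [  0.        , 387.98903553, 191.46125998],
       [  0.        ,   0.        ,   1.        ]]), 'k1': -0.12594358021958166, 'extrinsics': array([[ 0.81364236, -0.58104753,  0.01923211, -0.33103888],
       [-0.39226905, -0.57310989, -0.71949291,  0.32335539],
       [ 0.42908169,  0.57786575, -0.69423344,  1.20211021],
       [ 0.        ,  0.        ,  0.        ,  1.        ]])}
top {'camera_matrix': array([[353.86809702,   0.        , 255.16056731],
       [  0.        , 353.86809702, 191.09278853],
       [  0.        ,   0.        ,   1.        ]]), 'k1': -0.04231947078837937, 'extrinsics': array([[ 0.02924743, -0.99934575,  0.02127558,  0.09360496],
       [-0.98662646, -0.03227661, -0.15977001,  0.47268416],
       [ 0.16035219, -0.01631819, -0.98692497,  1.44474154],
       [ 0.        ,  0.        ,  0.        ,  1.        ]])}
{'time': 0.1, 'joint_pos': array([ 1.10202390e+00,  5.32899271e-02,  1.61416099e+00, -1.52597592e-05,
        1.47602697e+00, -1.19013890e-01]), 'joint_vel': array([-1.12825679e-05, -1.62032013e-03, -3.28624270e-03, -2.46162719e-03,
        2.81426882e-04, -1.03124103e-03]), 'joint_efforts': array([ 9.23345215e-04, -3.94898486e+01, -3.71366215e+01, -2.70225208e-06,
        3.90272849e-03,  1.98830162e-05]), 'tool_pos': array([0.21392031, 0.58664034, 0.23018397]), 'tool_rot': array([-2.65788532e-04,  1.73988452e-01,  9.84747242e-01, -9.04400684e-04]), 'contact_force': array([-0.23591772, -0.22422176, -0.05528811]), 'ft_torque': array([-0.00116697,  0.00296655,  0.02237628]), 'grasp_force': 0.0, 'gripper_width': 0.9970022176387319}
```

View pics/side0b.png

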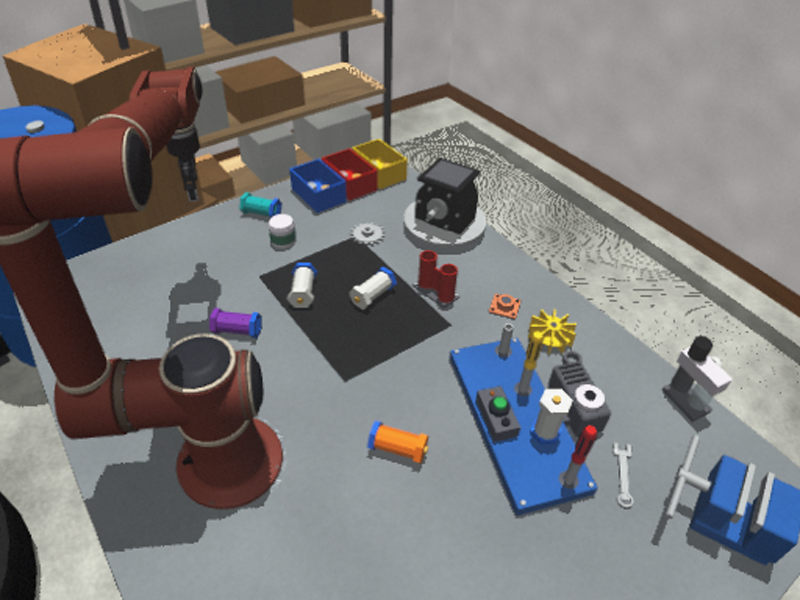

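View pics/top0b.png

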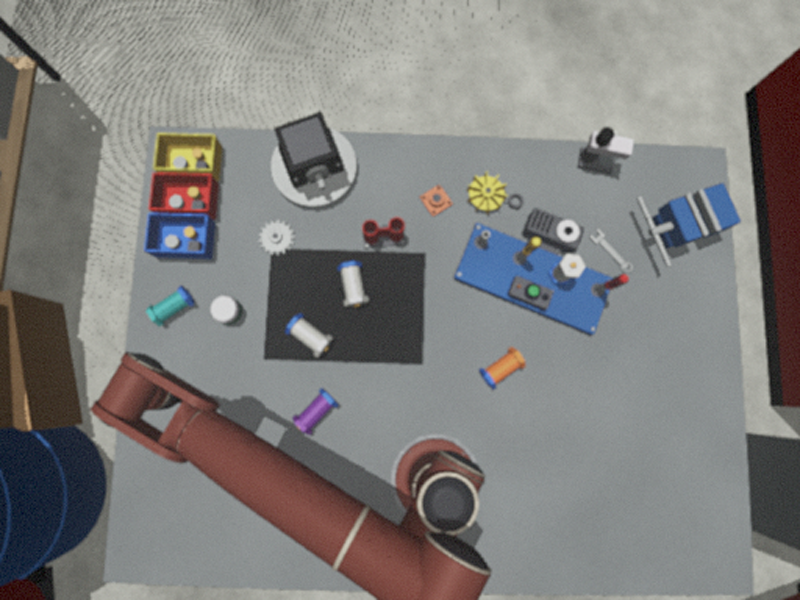

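The pictures show two white bowls on the black mat, at top-view (352,284) and (310,335) in the 800x600 scale. The yellow driver is in post 2, the red driver in post 4, the dry bowl is on post 3, and post 1 is free. The purple (315,412), turquoise (170,305) and orange (503,368) look-alikes are off the mat and stay where they are. Next I'll enlarge crops to confirm this and measure.

```bash
cat > h.py <<'E'
import numpy as np, cv2
from scipy.optimize import least_squares
from plant import manip
P={n:manip.camera_params(n) for n in("side","top")}
def proj(n,X):
    p=P[n];E=p["extrinsics"];c=np.atleast_2d(X)@E[:3,:3].T+E[:3,3]
    s=c[:,:2]/c[:,2:];s=s*(1+p["k1"]*(s**2).sum(1,keepdims=True))
    K=p["camera_matrix"];return s*[K[0,0],K[1,1]]+K[:2,2]
def tri(a,b): # a side px, b top px
    f=lambda X:np.r_[proj("side",X)[0]-a,proj("top",X)[0]-b]
    r=least_squares(f,[.6,0,.05]);return r.x,np.abs(r.fun).max()
def onz(n,px,z): # point at height z
    r=least_squares(lambda q:proj(n,[q[0],q[1],z])[0]-px,[.6,0]);return r.x
def crop(n,x0,y0,x1,y1,k,name):
    im=cv2.cvtColor(manip.grab_frame(n),cv2.COLOR_RGB2BGR)
    cv2.imwrite("pics/full_"+name,im)
    c=cv2.resize(im[y0:y1,x0:x1],None,fx=k,fy=k,interpolation=cv2.INTER_CUBIC)
    for i in range(x0-x0%20+20,x1,20): cv2.putText(c,str(i),((i-x0)*k,8),0,.3,(0,255,255));cv2.line(c,((i-x0)*k,10),((i-x0)*k,14),(0,255,255))
    for i in range(y0-y0%20+20,y1,20): cv2.putText(c,str(i),(0,(i-y0)*k),0,.3,(0,255,255));cv2.line(c,(18,(i-y0)*k),(22,(i-y0)*k),(0,255,255))
    cv2.imwrite("pics/"+name,c)
E
python3 - <<'E'
from h import *
crop("top",165,105,415,255,3,"t1.png")
crop("side",160,150,390,330,3,"s1.png")
E
```

```text
(no output)
```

View pics/t1.png

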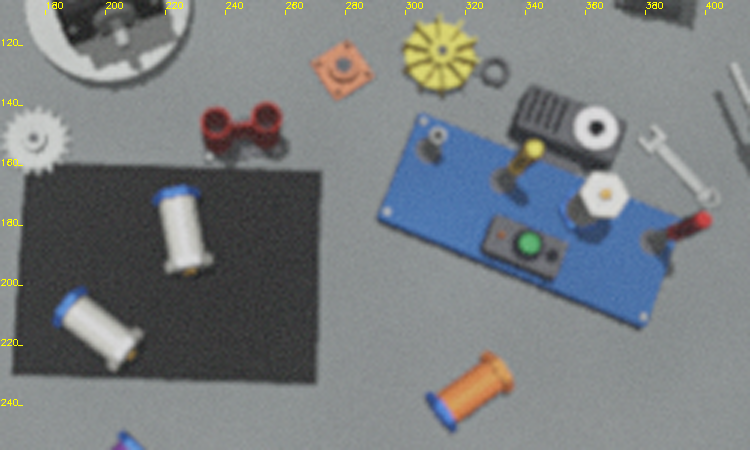

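View pics/s1.png

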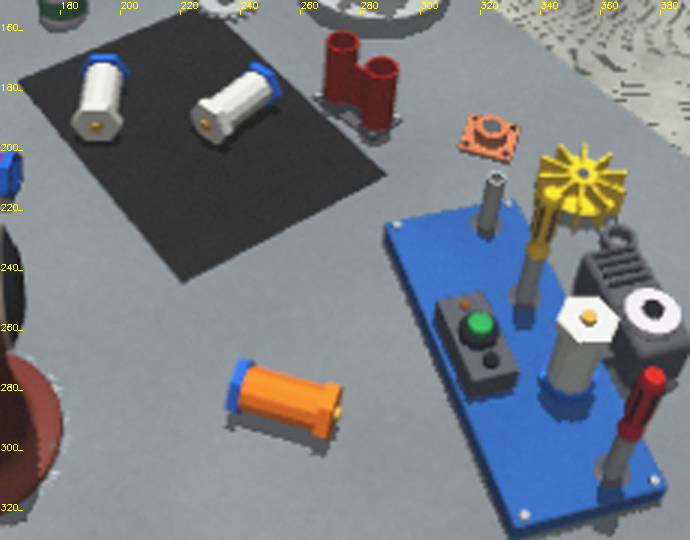

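```bash
cat > m1.py <<'E'
from h import *
T=lambda x,y:np.array([165+x/3,105+y/3]); S=lambda x,y:np.array([160+x/3,150+y/3])
pts=dict(post1top=(S(497,177),T(437,136)),redend=(S(654,377),T(703,219)),dryplug=(S(589,317),T(605,195)),button=(S(481,322),T(529,243)),
 tubeL=(S(343,40),T(215,119)),tubeR=(S(380,66),T(266,114)),yellowend=(S(546,187),T(535,149)),bA_plug=(S(207,124),T(189,271)),bB_plug=(S(96,125),T(131,355)))
for k,v in pts.items():
    x,e=tri(*v);print(k,x.round(4),round(e,2))
obs=[((.035,.1725,.11),*pts["post1top"]),((.035,-.1725,.205),*pts["redend"]),((-.05,0,.083),*pts["button"]),((.035,.0575,.205),*pts["yellowend"])]
def w(q,l): c,s=np.cos(q[2]),np.sin(q[2]);return np.array([q[0]+c*l[0]-s*l[1],q[1]+s*l[0]+c*l[1],l[2]])
f=lambda q:np.concatenate([np.r_[proj("side",w(q,l))[0]-a,proj("top",w(q,l))[0]-b] for l,a,b in obs])
r=least_squares(f,[.7,-.3,-.4],loss="soft_l1");print("stand",r.x.round(4),f(r.x).round(1))
for i in range(4):print("post",i+1,w(r.x,(.035,.1725-.115*i,.03)).round(4))
print("button",w(r.x,(-.05,0,.083)).round(4))
tt=[(pts["tubeL"],1),(pts["tubeR"],-1)]
g=lambda q:np.concatenate([np.r_[proj("side",X)[0]-p[0],proj("top",X)[0]-p[1]] for p,s in tt for X in [np.array([q[0]+s*.035*np.cos(q[2]),q[1]+s*.035*np.sin(q[2]),.1])]])
r=least_squares(g,[.8,.05,1.57]);q=r.x;print("caddy",q.round(4),g(q).round(1))
for s in(1,-1):print("tube",q[0]+s*.035*np.cos(q[2]),q[1]+s*.035*np.sin(q[2]))
E
python3 m1.py
python3 - <<'E'
from h import *
# bowls: white/blue blobs
im=cv2.imread("pics/full_t1.png");hsv=cv2.cvtColor(im,cv2.COLOR_BGR2HSV)
T=lambda x,y:np.array([165+x/3,105+y/3])
for n,c,f in(("A",(178,192),(189,265)),("B",(68,308),(124,349))):
    a=onz("top",T(*c),.03);b=onz("top",T(*f),.03);print(n,"collar",a.round(4),"foot",b.round(4),np.hypot(*(a-b)),np.degrees(np.arctan2(*(a-b)[::-1])))
E
```

```text
post1top [ 0.6354 -0.1131  0.1084] 0.38
redend [ 0.5113 -0.4356  0.2005] 0.02
dryplug [ 0.5522 -0.3301  0.1435] 0.19
button [ 0.4956 -0.2437  0.0841] 0.25
tubeL [0.6498 0.1908 0.097 ] 0.08
tubeR [0.6578 0.1221 0.0979] 0.4
yellowend [ 0.5892 -0.2166  0.2123] 0.55
bA_plug [0.4518 0.2204 0.0276] 0.59
bB_plug [0.331  0.2955 0.0321] 0.46
stand [ 0.5402 -0.2609 -0.3689] [-0.5 -0.3  0.2 -0.4 -0.1 -1.2  0.2 -0.1 -0.9  0.4 -0.1  0.3  1.8  1.5
 -0.1 -0. ]
post 1 [ 0.6351 -0.1126  0.03  ]
post 2 [ 0.5936 -0.2198  0.03  ]
post 3 [ 0.5521 -0.3271  0.03  ]
post 4 [ 0.5107 -0.4344  0.03  ]
button [ 0.4936 -0.2428  0.083 ]
caddy [0.6527 0.1556 1.6888] [-0.1 -0.4  0.   0.2  0.5 -0.3  0.1  0.5]
tube 0.6485807980986381 0.19038838803371594
tube 0.6568187046607498 0.12087481457159333
A collar [0.5614 0.2417] foot [0.4574 0.2218] 0.10580844796365775 10.838625669491408
B collar [0.3916 0.3871] foot [0.3372 0.3066] 0.09715531421737866 55.97983030035034
```

```bash
cat >> h.py <<'E'
def plan(x,y,z,h=None,s=None):
    "rows' dx,dy,dz,yaw from the present pose to TCP x,y,z with tool-y heading h (deg, mod 180)"
    s=s or manip.state();q=s["tool_rot"]
    from scipy.spatial.transform import Rotation as R
    M=R.from_quat([q[1],q[2],q[3],q[0]]).as_matrix()
    d=M.T@(np.array([x,y,z])-s["tool_pos"]);h0=np.degrees(np.arctan2(M[1,1],M[0,1]))
    t=0 if h is None else (h-h0+90)%180-90
    print("d",(d/.5).round(4),"yaw",round(-np.radians(t)/1.5,4),"h0",h0.round(2),"pos",s["tool_pos"].round(4))
E
python3 - <<'E'
from h import *
T=lambda x,y:np.array([165+x/3,105+y/3]); S=lambda x,y:np.array([160+x/3,150+y/3])
print(onz("top",T(535,149),.205),onz("top",T(703,219),.205))
plan(.593,-.219,.36,-21)
E
```

```text
[ 0.593455   -0.22003627] [ 0.51037088 -0.43372932]
d [-1.2643 -1.2546 -0.2576] yaw -1.036 h0 69.96 pos [0.214  0.5868 0.2305]
```

Request:
send_rows --increments '[{"dz": -0.26,"claw": -1},{"dz": -0.26,"claw": -1},{"dz": -0.26,"claw": -1},{"dx": -0.63,"dy": -0.63,"dz": -0.26,"yaw": 0.53,"claw": -1},{"dx": -0.63,"dy": -0.63,"dz": -0.26,"yaw": 0.53,"claw": -1},{"dx": -0.63,"dy": -0.63,"dz": -0.26,"yaw": 0.53,"claw": -1},{"dx": -0.63,"dy": -0.63,"dz": -0.26,"yaw": 0.53,"claw": -1},{"dx": -0.63,"dy": -0.63,"dz": -0.26,"yaw": 0.53,"claw": -1},{"dx": -0.63,"dy": -0.63,"dz": -0.26,"yaw": 0.53,"claw": -1},{"dx": -0.63,"dy": -0.63,"dz": -0.26,"yaw": 0.53,"claw": -1},{"dx": -0.63,"dy": -0.63,"dz": -0.26,"yaw": 0.53,"claw": -1},{"dx": -0.63,"dy": -0.63,"dz": -0.26,"yaw": 0.53,"claw": -1}]'

```text
invalid input
```

```bash
python3 -c "
from h import *
plan(.5935,-.2199,.36,-21);plan(.5935,-.2199,.156,-21)"
```

```text
d [-1.2659 -1.256  -0.2576] yaw -1.036 h0 69.96 pos [0.214  0.5868 0.2305]
d [-1.2659 -1.2554  0.1504] yaw -1.036 h0 69.96 pos [0.214  0.5868 0.2305]
```

Request:
send_rows --increments '[{"dx": 0,"dy": 0,"dz": -0.26,"yaw": 0,"claw": -1},{"dx": 0,"dy": 0,"dz": -0.26,"yaw": 0,"claw": -1},{"dx": 0,"dy": 0,"dz": -0.26,"yaw": 0,"claw": -1},{"dx": -0.63,"dy": -0.63,"dz": -0.26,"yaw": 0.53,"claw": -1},{"dx": -0.63,"dy": -0.63,"dz": -0.26,"yaw": 0.53,"claw": -1},{"dx": -0.63,"dy": -0.63,"dz": -0.26,"yaw": 0.53,"claw": -1},{"dx": -0.63,"dy": -0.63,"dz": -0.26,"yaw": 0.53,"claw": -1},{"dx": -0.63,"dy": -0.63,"dz": -0.26,"yaw": 0.53,"claw": -1},{"dx": -0.63,"dy": -0.63,"dz": -0.26,"yaw": 0.53,"claw": -1},{"dx": -0.63,"dy": -0.63,"dz": -0.26,"yaw": 0.53,"claw": -1},{"dx": -0.63,"dy": -0.63,"dz": -0.26,"yaw": 0.53,"claw": -1},{"dx": -0.63,"dy": -0.63,"dz": -0.26,"yaw": 0.53,"claw": -1}]'

```text
time: 1.7
tool_pos: [0.402, 0.1832, 0.3605]
tool_rot: [-0.001, 0.542, 0.84, -0.0]
contact_force: [-0.7, 0.8, 0.2]
gripper_width: 0.999
grasp_force: 0.0
```

```bash
python3 -c "
from h import *
plan(.5935,-.2199,.36,-21);plan(.5935,-.2199,.156,-21)"
```

```text
d [-8.923e-01  1.670e-02  2.000e-04] yaw 0.5275 h0 24.34 pos [0.402  0.1832 0.3605]
d [-0.8926  0.0172  0.4082] yaw 0.5275 h0 24.34 pos [0.402  0.1832 0.3605]
```

Request:
send_rows --increments '[{"dx": -0.892,"dy": 0.017,"dz": 0,"yaw": 0.527,"claw": -1},{"dx": -0.892,"dy": 0.017,"dz": 0,"yaw": 0.527,"claw": -1},{"dx": -0.892,"dy": 0.017,"dz": 0,"yaw": 0.527,"claw": -1},{"dx": -0.892,"dy": 0.017,"dz": 0,"yaw": 0.527,"claw": -1},{"dx": -0.892,"dy": 0.017,"dz": 0,"yaw": 0.527,"claw": -1},{"dx": -0.892,"dy": 0.017,"dz": 0,"yaw": 0.527,"claw": -1},{"dx": -0.892,"dy": 0.017,"dz": 0,"yaw": 0.527,"claw": -1},{"dx": -0.892,"dy": 0.017,"dz": 0,"yaw": 0.527,"claw": -1},{"dx": -0.892,"dy": 0.017,"dz": 0,"yaw": 0.527,"claw": -1},{"dx": -0.892,"dy": 0.017,"dz": 0,"yaw": 0.527,"claw": -1}]'

```text
time: 2.95
tool_pos: [0.5944, -0.2171, 0.3617]
tool_rot: [0.0, 0.823, 0.568, 0.0]
contact_force: [0.2, -0.1, 0.5]
gripper_width: 1.002
grasp_force: 0.0
```

```bash
python3 -c "
from h import *
plan(.5935,-.2199,.156,-21)"
```

```text
d [-6.000e-03  2.000e-04  4.114e-01] yaw 0.0032 h0 -20.73 pos [ 0.5944 -0.2171  0.3617]
```

Request:
send_rows --increments '[{"dx": -0.002,"dy": 0,"dz": 0.2,"yaw": 0,"claw": -1},{"dx": -0.002,"dy": 0,"dz": 0.3,"yaw": 0,"claw": -1},{"dx": -0.002,"dy": 0,"dz": 0.36,"yaw": 0,"claw": -1},{"dx": -0.002,"dy": 0,"dz": 0.41,"yaw": 0,"claw": -1},{"dx": -0.002,"dy": 0,"dz": 0.41,"yaw": 0,"claw": -1},{"dx": -0.002,"dy": 0,"dz": 0.41,"yaw": 0,"claw": -1},{"dx": -0.002,"dy": 0,"dz": 0.41,"yaw": 0,"claw": 1},{"dx": -0.002,"dy": 0,"dz": 0.41,"yaw": 0,"claw": 1},{"dx": -0.002,"dy": 0,"dz": 0.41,"yaw": 0,"claw": 1},{"dx": -0.002,"dy": 0,"dz": 0.41,"yaw": 0,"claw": 1},{"dx": -0.002,"dy": 0,"dz": 0.41,"yaw": 0,"claw": 1},{"dx": -0.002,"dy": 0,"dz": 0.41,"yaw": 0,"claw": 1}]'

```text
time: 4.45
tool_pos: [0.5941, -0.2205, 0.1569]
tool_rot: [0.0, 0.824, 0.567, 0.0]
contact_force: [-0.6, 0.1, 4.2]
gripper_width: 0.288
grasp_force: 58.5
```

```bash
python3 -c "
from h import *
s=manip.state();print(s['tool_pos'],s['contact_force'],s['grasp_force'],s['gripper_width'])
plan(.6486,.1904,.356,-21);plan(.6486,.1904,.137,-21)"
```

```text
[ 0.59408324 -0.22051634  0.15694069] [-0.55336464  0.07178853  4.23989859] 58.46298336982727 0.2883851145116306
d [ 0.8066 -0.1908 -0.3984] yaw 0.0013 h0 -20.89 pos [ 0.5941 -0.2205  0.1569]
d [ 0.8067 -0.1912  0.0396] yaw 0.0013 h0 -20.89 pos [ 0.5941 -0.2205  0.1569]
```

Request:
send_rows --increments '[{"dx": 0,"dy": 0,"dz": -0.1,"yaw": 0,"claw": 1},{"dx": 0,"dy": 0,"dz": -0.2,"yaw": 0,"claw": 1},{"dx": 0,"dy": 0,"dz": -0.3,"yaw": 0,"claw": 1},{"dx": 0,"dy": 0,"dz": -0.4,"yaw": 0,"claw": 1},{"dx": 0,"dy": 0,"dz": -0.4,"yaw": 0,"claw": 1},{"dx": 0.4,"dy": -0.095,"dz": -0.4,"yaw": 0,"claw": 1},{"dx": 0.4,"dy": -0.095,"dz": -0.4,"yaw": 0,"claw": 1},{"dx": 0.4,"dy": -0.095,"dz": -0.4,"yaw": 0,"claw": 1},{"dx": 0.807,"dy": -0.191,"dz": -0.4,"yaw": 0,"claw": 1},{"dx": 0.807,"dy": -0.191,"dz": -0.4,"yaw": 0,"claw": 1},{"dx": 0.807,"dy": -0.191,"dz": -0.4,"yaw": 0,"claw": 1},{"dx": 0.807,"dy": -0.191,"dz": -0.4,"yaw": 0,"claw": 1},{"dx": 0.807,"dy": -0.191,"dz": -0.4,"yaw": 0,"claw": 1},{"dx": 0.807,"dy": -0.191,"dz": -0.4,"yaw": 0,"claw": 1},{"dx": 0.807,"dy": -0.191,"dz": -0.4,"yaw": 0,"claw": 1},{"dx": 0.807,"dy": -0.191,"dz": -0.4,"yaw": 0,"claw": 1}]'

```text
time: 6.45
tool_pos: [0.6485, 0.1896, 0.3563]
tool_rot: [0.0, 0.824, 0.567, -0.0]
contact_force: [0.7, -0.4, -1.4]
gripper_width: 0.292
grasp_force: 59.7
```

```bash
python3 -c "
from h import *
s=manip.state();print(s['grasp_force'],s['gripper_width'])
plan(.6486,.1904,.133,-21)
crop('side',200,90,330,200,6,'s2.png')"
```

```text
59.71817493438721 0.29177781627351546
d [ 0.0016 -0.0005  0.4466] yaw 0.0003 h0 -20.98 pos [0.6485 0.1896 0.3563]
```

View pics/s2.png

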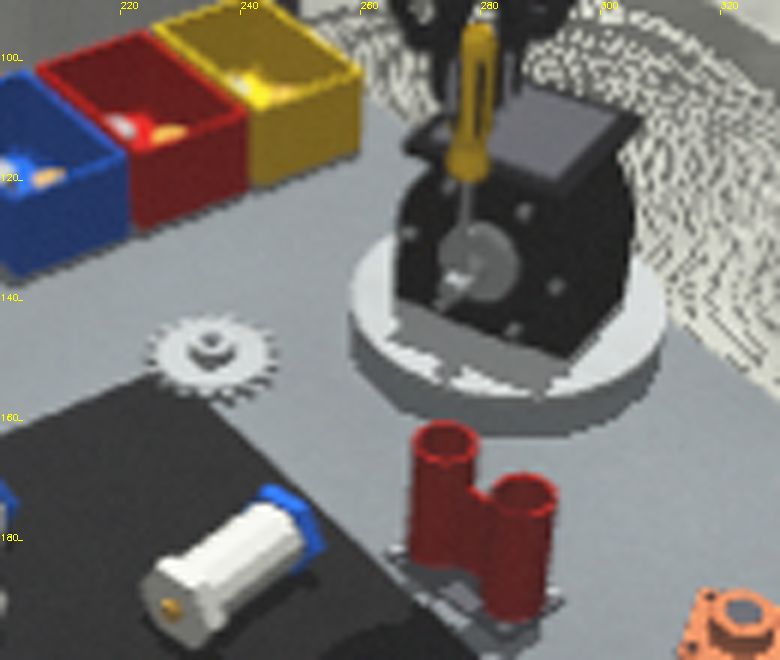

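The driver hangs straight at (278,118) above the left tube, whose rim is at (274,163), so I'll lower it and release.

Request:
send_rows --increments '[{"dx": 0.001,"dy": 0,"dz": 0.1,"yaw": 0,"claw": 1},{"dx": 0.001,"dy": 0,"dz": 0.18,"yaw": 0,"claw": 1},{"dx": 0.001,"dy": 0,"dz": 0.26,"yaw": 0,"claw": 1},{"dx": 0.001,"dy": 0,"dz": 0.34,"yaw": 0,"claw": 1},{"dx": 0.001,"dy": 0,"dz": 0.4,"yaw": 0,"claw": 1},{"dx": 0.001,"dy": 0,"dz": 0.43,"yaw": 0,"claw": 1},{"dx": 0.001,"dy": 0,"dz": 0.446,"yaw": 0,"claw": 1},{"dx": 0.001,"dy": 0,"dz": 0.446,"yaw": 0,"claw": 1},{"dx": 0.001,"dy": 0,"dz": 0.446,"yaw": 0,"claw": 1}]'

```text
time: 7.62
tool_pos: [0.6496, 0.1914, 0.1351]
tool_rot: [0.001, 0.824, 0.567, 0.001]
contact_force: [-0.2, 0.0, -1.4]
gripper_width: 0.291
grasp_force: 59.7
```

Request:
send_rows --increments '[{"dx": 0,"dy": 0,"dz": 0,"yaw": 0,"claw": -1},{"dx": 0,"dy": 0,"dz": 0,"yaw": 0,"claw": -1},{"dx": 0,"dy": 0,"dz": 0,"yaw": 0,"claw": -1},{"dx": 0,"dy": 0,"dz": 0,"yaw": 0,"claw": -1},{"dx": 0,"dy": 0,"dz": -0.1,"yaw": 0,"claw": -1},{"dx": 0,"dy": 0,"dz": -0.2,"yaw": 0,"claw": -1},{"dx": 0,"dy": 0,"dz": -0.3,"yaw": 0,"claw": -1},{"dx": 0,"dy": 0,"dz": -0.4,"yaw": 0,"claw": -1},{"dx": 0,"dy": 0,"dz": -0.446,"yaw": 0,"claw": -1},{"dx": 0,"dy": 0,"dz": -0.446,"yaw": 0,"claw": -1},{"dx": 0,"dy": 0,"dz": -0.446,"yaw": 0,"claw": -1}]'

```text
time: 9.0
tool_pos: [0.6479, 0.1911, 0.3529]
tool_rot: [-0.001, 0.824, 0.567, -0.002]
contact_force: [-0.6, -0.4, -1.2]
gripper_width: 0.997
grasp_force: 0.0
```

```bash
python3 -c "
from h import *
plan(.5104,-.434,.356,-21)"
```

```text
d [-1.2661  0.1886 -0.0038] yaw 0.0014 h0 -20.88 pos [0.6479 0.1911 0.3529]
```

Request:
send_rows --increments '[{"dx": -0.633,"dy": 0.094,"dz": 0,"yaw": 0,"claw": -1},{"dx": -0.633,"dy": 0.094,"dz": 0,"yaw": 0,"claw": -1},{"dx": -0.633,"dy": 0.094,"dz": 0,"yaw": 0,"claw": -1},{"dx": -0.633,"dy": 0.094,"dz": 0,"yaw": 0,"claw": -1},{"dx": -0.633,"dy": 0.094,"dz": 0,"yaw": 0,"claw": -1}]'

```text
time: 9.62
tool_pos: [0.5798, -0.1155, 0.3527]
tool_rot: [-0.002, 0.823, 0.567, -0.002]
contact_force: [0.2, -0.3, -1.1]
gripper_width: 1.001
grasp_force: 0.0
```

Request:
send_rows --increments '[{"dx": -0.633,"dy": 0.094,"dz": 0,"yaw": 0,"claw": -1},{"dx": -0.633,"dy": 0.094,"dz": 0,"yaw": 0,"claw": -1},{"dx": -0.633,"dy": 0.094,"dz": 0,"yaw": 0,"claw": -1},{"dx": -0.633,"dy": 0.094,"dz": 0,"yaw": 0,"claw": -1},{"dx": -0.633,"dy": 0.094,"dz": 0,"yaw": 0,"claw": -1},{"dx": -0.633,"dy": 0.094,"dz": 0,"yaw": 0,"claw": -1},{"dx": -0.633,"dy": 0.094,"dz": 0,"yaw": 0,"claw": -1},{"dx": -0.633,"dy": 0.094,"dz": 0,"yaw": 0,"claw": -1},{"dx": -0.633,"dy": 0.094,"dz": 0,"yaw": 0,"claw": -1}]'

```text
time: 10.75
tool_pos: [0.5131, -0.425, 0.3564]
tool_rot: [-0.0, 0.823, 0.568, 0.0]
contact_force: [-0.7, 0.1, 0.0]
gripper_width: 0.998
grasp_force: 0.0
```

```bash
python3 -c "
from h import *
plan(.5104,-.434,.156,-21)"
```

```text
d [-0.0189  0.0014  0.4008] yaw 0.0027 h0 -20.77 pos [ 0.5131 -0.425   0.3564]
```

Request:
send_rows --increments '[{"dx": 0,"dy": 0,"dz": 0,"yaw": 0,"claw": -1},{"dx": 0,"dy": 0,"dz": 0,"yaw": 0,"claw": -1}]'

```text
time: 11.0
tool_pos: [0.5127, -0.4259, 0.3566]
tool_rot: [0.0, 0.823, 0.568, 0.0]
contact_force: [0.3, 0.2, 0.4]
gripper_width: 0.997
grasp_force: 0.0
```

```bash
python3 -c "
from h import *
plan(.5104,-.434,.156,-21)"
```

```text
d [-0.0166  0.0014  0.4012] yaw 0.0018 h0 -20.84 pos [ 0.5127 -0.4259  0.3566]
```

Request:
send_rows --increments '[{"dx": -0.016,"dy": 0.001,"dz": 0.06,"yaw": 0,"claw": -1},{"dx": -0.016,"dy": 0.001,"dz": 0.16,"yaw": 0,"claw": -1},{"dx": -0.016,"dy": 0.001,"dz": 0.26,"yaw": 0,"claw": -1},{"dx": -0.016,"dy": 0.001,"dz": 0.34,"yaw": 0,"claw": -1},{"dx": -0.016,"dy": 0.001,"dz": 0.4,"yaw": 0,"claw": -1},{"dx": -0.016,"dy": 0.001,"dz": 0.4,"yaw": 0,"claw": -1},{"dx": -0.016,"dy": 0.001,"dz": 0.4,"yaw": 0,"claw": -1},{"dx": -0.016,"dy": 0.001,"dz": 0.4,"yaw": 0,"claw": 1},{"dx": -0.016,"dy": 0.001,"dz": 0.4,"yaw": 0,"claw": 1},{"dx": -0.016,"dy": 0.001,"dz": 0.4,"yaw": 0,"claw": 1},{"dx": -0.016,"dy": 0.001,"dz": 0.4,"yaw": 0,"claw": 1},{"dx": -0.016,"dy": 0.001,"dz": 0.4,"yaw": 0,"claw": 1},{"dx": -0.016,"dy": 0.001,"dz": 0.4,"yaw": 0,"claw": 1}]'

```text
time: 12.62
tool_pos: [0.5103, -0.4343, 0.1571]
tool_rot: [0.001, 0.824, 0.567, 0.0]
contact_force: [-0.9, -0.1, 3.5]
gripper_width: 0.289
grasp_force: 58.5
```

```bash
python3 -c "
from h import *
plan(.6568,.1209,.376,-21)"
```

```text
d [ 1.1418 -0.1216 -0.4385] yaw 0.0014 h0 -20.88 pos [ 0.5103 -0.4343  0.1571]
```

Request:
send_rows --increments '[{"dx": 0,"dy": 0,"dz": -0.1,"yaw": 0,"claw": 1},{"dx": 0,"dy": 0,"dz": -0.22,"yaw": 0,"claw": 1},{"dx": 0,"dy": 0,"dz": -0.34,"yaw": 0,"claw": 1},{"dx": 0,"dy": 0,"dz": -0.44,"yaw": 0,"claw": 1},{"dx": 0,"dy": 0,"dz": -0.44,"yaw": 0,"claw": 1},{"dx": 0.57,"dy": -0.061,"dz": -0.44,"yaw": 0,"claw": 1},{"dx": 0.57,"dy": -0.061,"dz": -0.44,"yaw": 0,"claw": 1},{"dx": 0.57,"dy": -0.061,"dz": -0.44,"yaw": 0,"claw": 1},{"dx": 0.57,"dy": -0.061,"dz": -0.44,"yaw": 0,"claw": 1},{"dx": 0.57,"dy": -0.061,"dz": -0.44,"yaw": 0,"claw": 1},{"dx": 0.57,"dy": -0.061,"dz": -0.44,"yaw": 0,"claw": 1}]'

```text
time: 14.0
tool_pos: [0.583, -0.1543, 0.3736]
tool_rot: [-0.002, 0.822, 0.569, -0.001]
contact_force: [0.5, -0.3, -0.6]
gripper_width: 0.287
grasp_force: 60.1
```

Request:
send_rows --increments '[{"dx": 0.572,"dy": -0.061,"dz": 0,"yaw": 0,"claw": 1},{"dx": 0.572,"dy": -0.061,"dz": 0,"yaw": 0,"claw": 1},{"dx": 0.572,"dy": -0.061,"dz": 0,"yaw": 0,"claw": 1},{"dx": 0.572,"dy": -0.061,"dz": 0,"yaw": 0,"claw": 1},{"dx": 0.572,"dy": -0.061,"dz": 0,"yaw": 0,"claw": 1},{"dx": 0.572,"dy": -0.061,"dz": 0,"yaw": 0,"claw": 1},{"dx": 0.572,"dy": -0.061,"dz": 0,"yaw": 0,"claw": 1},{"dx": 0.572,"dy": -0.061,"dz": 0,"yaw": 0,"claw": 1}]'

```text
time: 15.0
tool_pos: [0.6565, 0.1194, 0.3758]
tool_rot: [-0.0, 0.824, 0.566, -0.0]
contact_force: [-0.2, 0.3, -0.9]
gripper_width: 0.288
grasp_force: 60.1
```

```bash
python3 -c "
from h import *
plan(.6568,.1209,.133,-21)
crop('side',200,90,330,200,6,'s3.png')"
```

```text
d [ 3.300e-03 -3.000e-04  4.857e-01] yaw -0.0001 h0 -21.01 pos [0.6565 0.1194 0.3758]
```

View pics/s3.png

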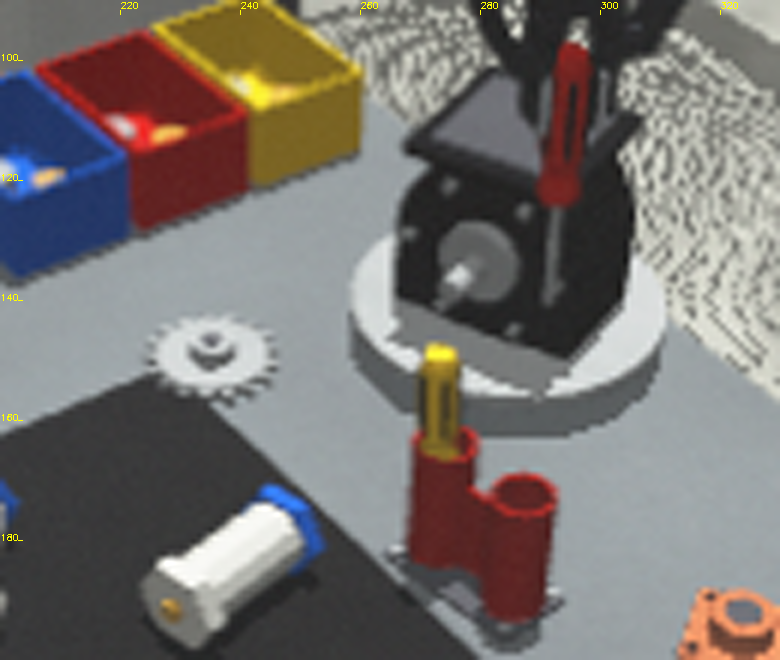

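The yellow driver is seated in the left tube (272,152). The red one hangs a bit tilted, with its handle end at (295.7,97.5) and tip at (291.3,140.5), so I'll check where the tip is.

```bash
python3 -c "
from h import *
x,y=.6565,.1194
print(proj('side',[[x,y,.4245],[x,y,.3295],[x,y,.2535],[x,y-.01,.2535],[x+.01,y,.2535]]).round(1))
"
```

```text
[[295.2  97.3]
 [292.7 121.6]
 [290.8 139.5]
 [292.6 140.9]
 [292.9 138.6]]
```

Prediction and picture agree, so it is vertical to within a few mm. I'll lower it.

Request:
send_rows --increments '[{"dx": 0.003,"dy": 0,"dz": 0.1,"yaw": 0,"claw": 1},{"dx": 0.003,"dy": 0,"dz": 0.2,"yaw": 0,"claw": 1},{"dx": 0.003,"dy": 0,"dz": 0.28,"yaw": 0,"claw": 1},{"dx": 0.003,"dy": 0,"dz": 0.36,"yaw": 0,"claw": 1},{"dx": 0.003,"dy": 0,"dz": 0.43,"yaw": 0,"claw": 1},{"dx": 0.003,"dy": 0,"dz": 0.47,"yaw": 0,"claw": 1},{"dx": 0.003,"dy": 0,"dz": 0.486,"yaw": 0,"claw": 1},{"dx": 0.003,"dy": 0,"dz": 0.486,"yaw": 0,"claw": 1},{"dx": 0.003,"dy": 0,"dz": 0.486,"yaw": 0,"claw": 1}]'

```text
time: 16.18
tool_pos: [0.6583, 0.1226, 0.1354]
tool_rot: [0.001, 0.824, 0.567, 0.001]
contact_force: [-0.2, -0.1, -0.3]
gripper_width: 0.285
grasp_force: 60.1
```

Request:
send_rows --increments '[{"dx": 0,"dy": 0,"dz": 0,"yaw": 0,"claw": -1},{"dx": 0,"dy": 0,"dz": 0,"yaw": 0,"claw": -1},{"dx": 0,"dy": 0,"dz": 0,"yaw": 0,"claw": -1},{"dx": 0,"dy": 0,"dz": 0,"yaw": 0,"claw": -1},{"dx": 0,"dy": 0,"dz": -0.1,"yaw": 0,"claw": -1},{"dx": 0,"dy": 0,"dz": -0.2,"yaw": 0,"claw": -1},{"dx": 0,"dy": 0,"dz": -0.3,"yaw": 0,"claw": -1},{"dx": 0,"dy": 0,"dz": -0.4,"yaw": 0,"claw": -1},{"dx": 0,"dy": 0,"dz": -0.446,"yaw": 0,"claw": -1},{"dx": 0,"dy": 0,"dz": -0.446,"yaw": 0,"claw": -1},{"dx": 0,"dy": 0,"dz": -0.446,"yaw": 0,"claw": -1}]'

```text
time: 17.55
tool_pos: [0.6564, 0.1225, 0.353]
tool_rot: [-0.001, 0.824, 0.567, -0.002]
contact_force: [-0.3, -0.4, -0.1]
gripper_width: 1.0
grasp_force: 0.0
```

Run:
```python
from h import *
crop("top",165,105,415,255,3,"t4.png")
crop("side",160,140,300,245,5,"s4.png")
im=cv2.vconcat([cv2.resize(cv2.imread("pics/t4.png")[:,:420],(532,570))]);b=cv2.imread("pics/s4.png")
```

```text
(no output)
```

View pics/s4.png

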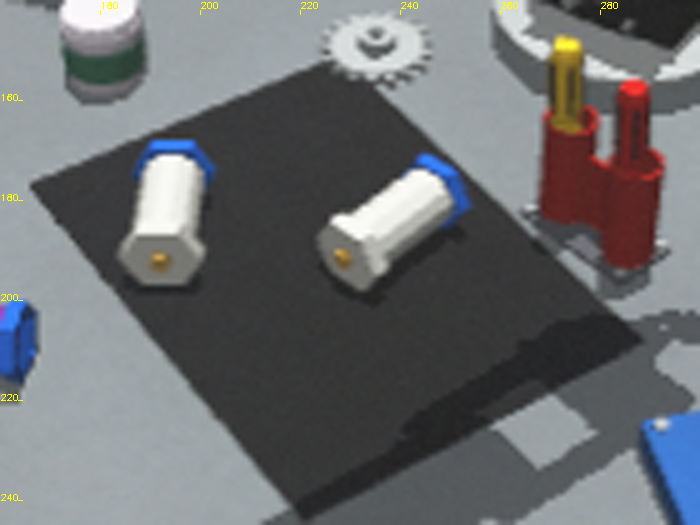

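View pics/t4.png

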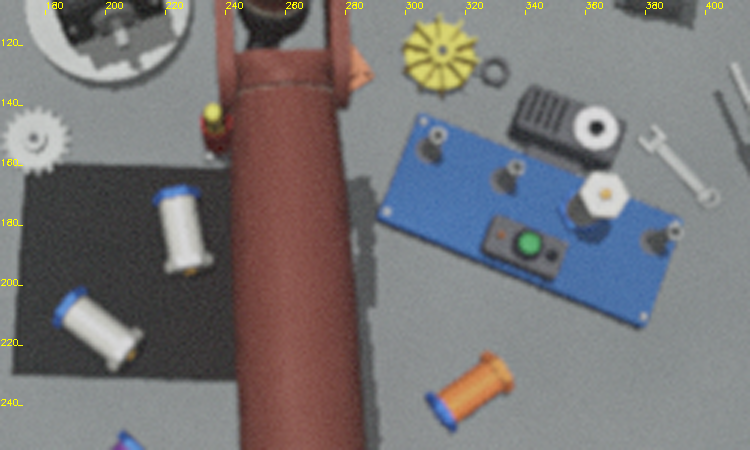

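Both drivers are seated in the caddy, yellow at (272,152) and red at (286,162). Bowl A has its plug at (227,191) in the side view and bowl B at (190,192). Both are white with blue collars and on the mat, so these are the ones to move. Posts 1, 2 and 4 are free. I'll start with bowl A.

Run:
```python
from h import *
T=lambda x,y:np.array([165+x/3,105+y/3]); S=lambda x,y:np.array([160+x/5,140+y/5])
for n,s,t in(("post2",(0,0),(516,168)),("post4",(0,0),(674,232)),("post1",(0,0),(437,135))):print(n,onz("top",T(*t),.11))
for n,a,b in(("A",S(343,257),T(189,270)),("B",S(160,262),T(131,355))):print(n,tri(a,b))
plan(.4616,.2223,.15,-79)
```

```text
post2 [ 0.5924464  -0.21954907]
post4 [ 0.51147614 -0.43452379]
post1 [ 0.6346687  -0.11176747]
A (array([0.45193303, 0.22114597, 0.02694487]), np.float64(0.2606629139249037))
B (array([0.33111295, 0.29606349, 0.02769602]), np.float64(0.4095868015905353))
d [ 0.0486 -0.433   0.4073] yaw 0.6762 h0 -20.89 pos [0.6563 0.1225 0.3527]
```

Request:
send_rows --increments '[{"dx": 0.049,"dy": -0.433,"dz": 0,"yaw": 0.676,"claw": -1},{"dx": 0.049,"dy": -0.433,"dz": 0,"yaw": 0.676,"claw": -1},{"dx": 0.049,"dy": -0.433,"dz": 0,"yaw": 0.676,"claw": -1},{"dx": 0.049,"dy": -0.433,"dz": 0.1,"yaw": 0.676,"claw": -1},{"dx": 0.049,"dy": -0.433,"dz": 0.2,"yaw": 0.676,"claw": -1},{"dx": 0.049,"dy": -0.433,"dz": 0.3,"yaw": 0.676,"claw": -1},{"dx": 0.049,"dy": -0.433,"dz": 0.4,"yaw": 0.676,"claw": -1},{"dx": 0.049,"dy": -0.433,"dz": 0.4,"yaw": 0.676,"claw": -1},{"dx": 0.049,"dy": -0.433,"dz": 0.4,"yaw": 0.676,"claw": -1},{"dx": 0.049,"dy": -0.433,"dz": 0.4,"yaw": 0.676,"claw": -1}]'

```text
time: 18.9
tool_pos: [0.4653, 0.2231, 0.1593]
tool_rot: [-0.0, 0.995, 0.096, 0.002]
contact_force: [0.1, -0.4, 0.6]
gripper_width: 1.0
grasp_force: 0.0
```

```bash
python3 -c "
from h import *
plan(.4616,.223,.010,-79)
im=manip.grab_frame('side');cv2.imwrite('pics/x.png',im[:,:,::-1])
a=cv2.imread('pics/full_s4.png')[165:205,180:235].astype(int);b=cv2.imread('pics/x.png')[165:205,180:235].astype(int);print(abs(a-b).mean())"
```

```text
d [-0.0087 -0.001   0.2985] yaw 0.0002 h0 -78.98 pos [0.4653 0.2231 0.1593]
5.236969696969697
```

Request:
send_rows --increments '[{"dx": -0.004,"dy": -0.001,"dz": 0.1,"yaw": 0,"claw": -1},{"dx": -0.004,"dy": -0.001,"dz": 0.18,"yaw": 0,"claw": -1},{"dx": -0.004,"dy": -0.001,"dz": 0.24,"yaw": 0,"claw": -1},{"dx": -0.004,"dy": -0.001,"dz": 0.28,"yaw": 0,"claw": -1},{"dx": -0.004,"dy": -0.001,"dz": 0.28,"yaw": 0,"claw": -1},{"dx": -0.004,"dy": -0.001,"dz": 0.28,"yaw": 0,"claw": -1},{"dx": -0.004,"dy": -0.001,"dz": 0.28,"yaw": 0,"claw": -1}]'

```text
time: 19.82
tool_pos: [0.4629, 0.2232, 0.0182]
tool_rot: [-0.0, 0.995, 0.096, 0.002]
contact_force: [-1.1, 0.2, -0.9]
gripper_width: 0.997
grasp_force: 0.0
```

Request:
send_rows --increments '[{"dx": 0,"dy": 0,"dz": 0,"yaw": 0,"claw": -0.5},{"dx": 0,"dy": 0,"dz": 0,"yaw": 0,"claw": -0.5},{"dx": 0,"dy": 0,"dz": 0,"yaw": 0,"claw": -0.5},{"dx": 0,"dy": 0,"dz": 0,"yaw": 0,"claw": -0.5}]'

```text
time: 20.32
tool_pos: [0.4622, 0.223, 0.0172]
tool_rot: [-0.0, 0.995, 0.096, 0.001]
contact_force: [-0.5, 0.3, 5.6]
gripper_width: 0.752
grasp_force: 4.8
```

Request:
send_rows --increments '[{"dx": 0.006,"dy": 0,"dz": -0.017,"yaw": 0,"claw": -0.5},{"dx": 0.013,"dy": 0,"dz": -0.034,"yaw": 0,"claw": -0.5},{"dx": 0.022,"dy": 0,"dz": -0.051,"yaw": 0,"claw": -0.5},{"dx": 0.032,"dy": 0,"dz": -0.067,"yaw": 0,"claw": -0.5},{"dx": 0.032,"dy": 0,"dz": -0.067,"yaw": 0,"claw": -0.5},{"dx": 0.032,"dy": 0,"dz": -0.067,"yaw": 0,"claw": -0.5}]'

```text
time: 21.08
tool_pos: [0.4771, 0.2258, 0.0496]
tool_rot: [0.0, 0.995, 0.096, -0.0]
contact_force: [0.2, -0.3, -1.1]
gripper_width: 0.752
grasp_force: 4.5
```

```bash
python3 -c "
from h import *
crop('side',190,100,310,200,6,'s5.png')"
```

```text
(no output)
```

View pics/s5.png

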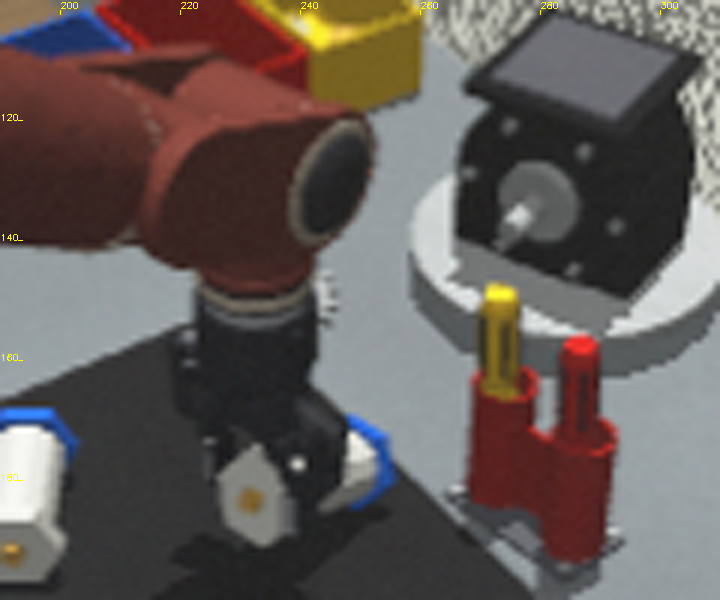

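The foot is held at (232,183), but the load reading suggests the whole bowl is hanging rigid. I'll ease the grip in fine steps so the mouth swings down.

Request:
send_rows --increments '[{"dx": 0,"dy": 0,"dz": 0,"yaw": 0,"claw": -0.503},{"dx": 0,"dy": 0,"dz": 0,"yaw": 0,"claw": -0.503}]'

```text
time: 21.38
tool_pos: [0.477, 0.2258, 0.0495]
tool_rot: [0.0, 0.995, 0.096, -0.0]
contact_force: [0.4, 0.7, -1.3]
gripper_width: 0.754
grasp_force: 3.8
```

Request:
send_rows --increments '[{"dx": 0,"dy": 0,"dz": 0,"yaw": 0,"claw": -0.506},{"dx": 0,"dy": 0,"dz": 0,"yaw": 0,"claw": -0.506}]'

```text
time: 21.62
tool_pos: [0.4771, 0.2258, 0.0497]
tool_rot: [0.0, 0.995, 0.096, -0.0]
contact_force: [0.1, -0.3, -0.7]
gripper_width: 0.757
grasp_force: 2.8
```

```bash
python3 -c "
from h import *
s=manip.state();print(s['contact_force'],s['ft_torque'],s['grasp_force'],s['gripper_width'],s['tool_pos'])
im=manip.grab_frame('side');cv2.imwrite('pics/y.png',im[:,:,::-1])
a=cv2.imread('pics/full_s5.png')[160:200,220:258].astype(int);b=cv2.imread('pics/y.png')[160:200,220:258].astype(int);print(abs(a-b).mean(),abs(a-b).max())"
```

```text
[ 0.11727303 -0.32763956 -0.68913222] [-0.04662725  0.03254077 -0.05674439] 2.7917160279577047 0.7573506508171388 [0.47714745 0.22576651 0.04974194]
1.5114035087719297 29
```

Request:
send_rows --increments '[{"dx": 0,"dy": 0,"dz": 0,"yaw": 0,"claw": -0.509},{"dx": 0,"dy": 0,"dz": 0,"yaw": 0,"claw": -0.509}]'

```text
time: 21.92
tool_pos: [0.4772, 0.2258, 0.0498]
tool_rot: [0.0, 0.995, 0.096, 0.0]
contact_force: [0.2, -0.0, -0.9]
gripper_width: 0.761
grasp_force: 1.9
```

Request:
send_rows --increments '[{"dx": 0,"dy": 0,"dz": 0,"yaw": 0,"claw": -0.511},{"dx": 0,"dy": 0,"dz": 0,"yaw": 0,"claw": -0.511}]'

```text
time: 22.18
tool_pos: [0.4772, 0.2258, 0.0498]
tool_rot: [0.0, 0.995, 0.096, -0.0]
contact_force: [0.2, 0.5, 0.0]
gripper_width: 0.754
grasp_force: 1.4
```

```bash
python3 -c "
from h import *
s=manip.state();print(s['contact_force'],s['ft_torque'],s['grasp_force'],s['gripper_width'],s['tool_pos'])
crop('side',215,150,265,195,12,'s6.png')
a=cv2.imread('pics/full_s5.png')[160:200,220:258].astype(int);b=cv2.imread('pics/full_s6.png')[160:200,220:258].astype(int);print(abs(a-b).mean(),abs(a-b).max())"
```

```text
[0.24772203 0.54167876 0.03114944] [ 0.0370184  -0.04956389  0.0195553 ] 1.4264692413424385 0.7540709610855555 [0.47722026 0.22578019 0.04980298]
1.5883771929824562 30
```

```bash
python3 -c "
from h import *
g=np.array([.4772,.2258,.0648]);u=np.array([np.cos(.19),np.sin(.19),0]);z=np.array([0,0,1])
for t in(0,10,20,30):
    a=np.radians(t);d=u*np.cos(a)-z*np.sin(a);print(t,proj('side',[g-d*.010,g+d*.097,g+d*.103]).round(1).tolist())
"
```

```text
0 [[231.1, 182.4], [250.4, 169.4], [251.4, 168.7]]
10 [[231.1, 182.0], [250.1, 172.8], [251.1, 172.3]]
20 [[231.2, 181.6], [249.3, 176.3], [250.2, 176.1]]
30 [[231.3, 181.2], [248.0, 180.0], [248.9, 179.9]]
```

View pics/s6.png

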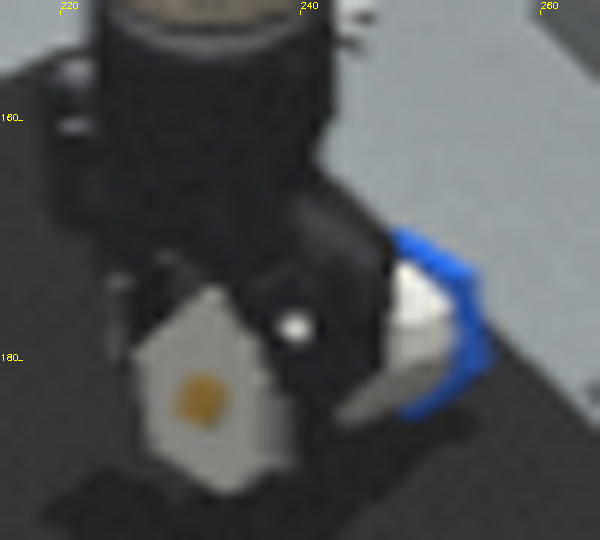

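The collar centre has dropped to about (250,177), which fits a 20° tilt: the bowl pivots in the light grip with its mouth on the mat. I'll continue the arc.

Request:
send_rows --increments '[{"dx": 0,"dy": 0,"dz": 0,"yaw": 0,"claw": -0.505},{"dx": 0.012,"dy": 0,"dz": -0.014,"yaw": 0,"claw": -0.505},{"dx": 0.024,"dy": 0,"dz": -0.028,"yaw": 0,"claw": -0.505},{"dx": 0.038,"dy": 0,"dz": -0.041,"yaw": 0,"claw": -0.505},{"dx": 0.053,"dy": 0,"dz": -0.052,"yaw": 0,"claw": -0.505},{"dx": 0.068,"dy": 0,"dz": -0.062,"yaw": 0,"claw": -0.505},{"dx": 0.085,"dy": 0,"dz": -0.071,"yaw": 0,"claw": -0.505},{"dx": 0.102,"dy": 0,"dz": -0.078,"yaw": 0,"claw": -0.505},{"dx": 0.12,"dy": 0,"dz": -0.083,"yaw": 0,"claw": -0.505},{"dx": 0.12,"dy": 0,"dz": -0.083,"yaw": 0,"claw": -0.505},{"dx": 0.12,"dy": 0,"dz": -0.083,"yaw": 0,"claw": -0.505}]'

```text
time: 23.6
tool_pos: [0.536, 0.2373, 0.0913]
tool_rot: [-0.0, 0.995, 0.096, -0.0]
contact_force: [-0.8, -0.1, 3.2]
gripper_width: 0.751
grasp_force: 1.6
```

```bash
python3 -c "
from h import *
s=manip.state();print(s['contact_force'],s['ft_torque'],s['grasp_force'],s['gripper_width'],s['tool_pos'])
crop('side',215,135,285,195,10,'s7.png')"
```

```text
[-0.77446177 -0.06459151  3.19985556] [ 0.0650417   0.09205697 -0.05088579] 1.6069680824875832 0.7510046832246221 [0.53599912 0.23734707 0.09128971]
```

View pics/s7.png

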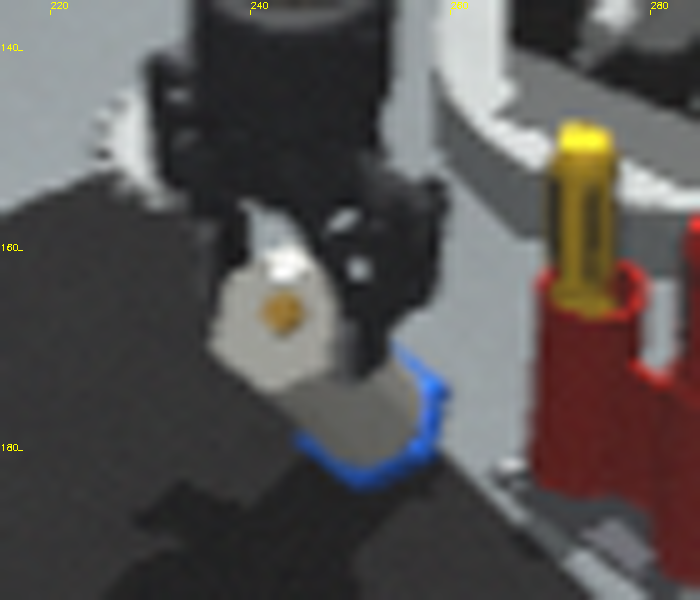

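The bowl is about 55° tilted, foot up at (243,166) and rim on the mat at (252,182). I'll complete the arc.

Request:
send_rows --increments '[{"dx": 0.018,"dy": 0,"dz": -0.007,"yaw": 0,"claw": -0.505},{"dx": 0.037,"dy": 0,"dz": -0.01,"yaw": 0,"claw": -0.505},{"dx": 0.055,"dy": 0,"dz": -0.01,"yaw": 0,"claw": -0.505},{"dx": 0.074,"dy": 0,"dz": -0.01,"yaw": 0,"claw": -0.505},{"dx": 0.092,"dy": 0,"dz": -0.006,"yaw": 0,"claw": -0.505},{"dx": 0.111,"dy": 0,"dz": -0.002,"yaw": 0,"claw": -0.505},{"dx": 0.111,"dy": 0,"dz": 0.0,"yaw": 0,"claw": -0.505},{"dx": 0.111,"dy": 0,"dz": 0.0,"yaw": 0,"claw": -0.505},{"dx": 0.111,"dy": 0,"dz": 0.0,"yaw": 0,"claw": -0.505}]'

```text
time: 24.78
tool_pos: [0.5902, 0.2478, 0.0911]
tool_rot: [0.0, 0.995, 0.096, -0.0]
contact_force: [-0.7, 1.1, 0.1]
gripper_width: 0.756
grasp_force: 0.5
```

```bash
python3 -c "
from h import *
s=manip.state();print(s['contact_force'],s['ft_torque'],s['grasp_force'],s['gripper_width'],s['tool_pos'])
crop('side',215,115,295,185,9,'s8.png')
crop('top',200,120,260,180,9,'t8.png')
a=cv2.imread('pics/s8.png');b=cv2.resize(cv2.imread('pics/t8.png'),None,fx=.5,fy=.5)
hsv=cv2.cvtColor(cv2.imread('pics/full_s8.png'),cv2.COLOR_BGR2HSV)
m=cv2.inRange(hsv[115:195,215:300],(105,120,60),(125,255,255));ys,xs=np.nonzero(m);print('blue side',xs.min()+215,xs.max()+215,ys.min()+115,ys.max()+115)
m=cv2.inRange(hsv[115:195,215:300],(12,100,80),(22,255,255));ys,xs=np.nonzero(m);print('brass',xs.mean()+215,ys.mean()+115,len(xs))
"
```

```text
[-0.68206837  1.11732219  0.0772897 ] [0.09392436 0.02564149 0.0257382 ] 0.5193543792120181 0.7559494605193722 [0.59017803 0.24783341 0.09111938]
blue side 215 260 120 184
brass 270.24615384615385 158.52307692307693 65
```

View pics/s8.png

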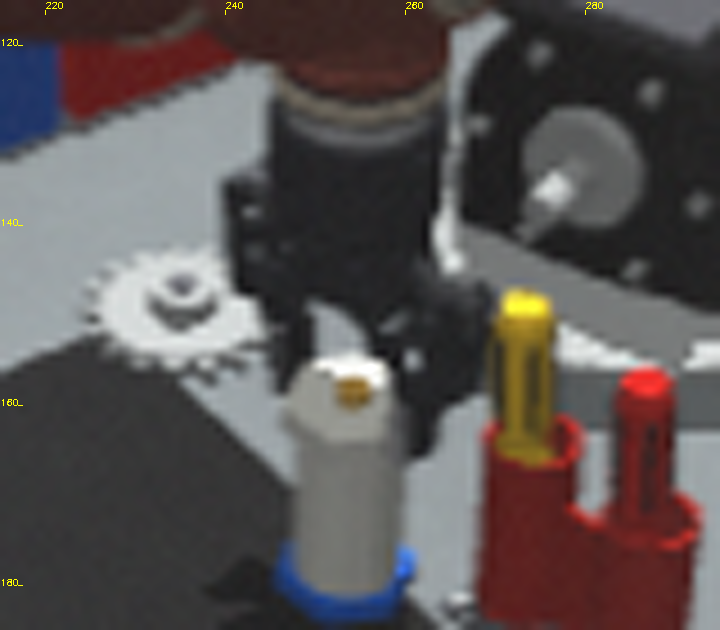

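The bowl now stands on its rim on the mat with its foot up, plug at (253.3,158.5). I'll grip it firmly and lift.

Request:
send_rows --increments '[{"dx": 0,"dy": 0,"dz": 0,"yaw": 0,"claw": -0.45},{"dx": 0,"dy": 0,"dz": 0,"yaw": 0,"claw": 0},{"dx": 0,"dy": 0,"dz": 0,"yaw": 0,"claw": 1},{"dx": 0,"dy": 0,"dz": 0,"yaw": 0,"claw": 1},{"dx": 0,"dy": 0,"dz": 0,"yaw": 0,"claw": 1}]'

```text
time: 25.5
tool_pos: [0.5911, 0.248, 0.092]
tool_rot: [-0.0, 0.995, 0.096, 0.001]
contact_force: [-0.2, 1.6, 4.4]
gripper_width: 0.715
grasp_force: 64.4
```

Request:
send_rows --increments '[{"dx": 0,"dy": 0,"dz": -0.06,"yaw": 0,"claw": 1},{"dx": 0,"dy": 0,"dz": -0.16,"yaw": 0,"claw": 1},{"dx": 0,"dy": 0,"dz": -0.26,"yaw": 0,"claw": 1},{"dx": 0,"dy": 0,"dz": -0.36,"yaw": 0,"claw": 1},{"dx": 0,"dy": 0,"dz": -0.36,"yaw": 0,"claw": 1},{"dx": 0,"dy": 0,"dz": -0.36,"yaw": 0,"claw": 1},{"dx": 0,"dy": 0,"dz": -0.36,"yaw": 0,"claw": 1}]'

```text
time: 26.38
tool_pos: [0.5893, 0.2474, 0.2676]
tool_rot: [0.001, 0.995, 0.096, -0.003]
contact_force: [-0.1, -1.6, -2.0]
gripper_width: 0.714
grasp_force: 65.6
```

```bash
cat >> h.py <<'E'
def bowl(x0,y0,x1,y1,name="z.png"):
    "side view: brass plug, and blue collar box in a window"
    im=cv2.cvtColor(manip.grab_frame("side"),cv2.COLOR_RGB2BGR);cv2.imwrite("pics/"+name,im)
    h=cv2.cvtColor(im,cv2.COLOR_BGR2HSV)[y0:y1,x0:x1]
    for n,lo,hi in(("brass",(10,90,60),(22,255,255)),("blue",(105,120,60),(125,255,255))):
        k,l,s,c=cv2.connectedComponentsWithStats(cv2.inRange(h,lo,hi))
        for i in range(1,k):
            if s[i,4]>4:print(n,"box",s[i,0]+x0,s[i,1]+y0,s[i,2],s[i,3],"n",s[i,4],"c",(c[i]+[x0,y0]).round(1))
E
python3 -c "
from h import *
s=manip.state();print(s['grasp_force'],s['gripper_width'],s['contact_force'],s['tool_pos'])
x,y,z=s['tool_pos'];g=z-.091
bowl(225,80,300,200)
print('pred brass',proj('side',[[x,y,g+.114]]).round(1),'collar ctr',proj('side',[[x,y,g+.006],[x+.01,y,g+.006],[x,y-.01,g+.006]]).round(1))
plan(.6350,-.1122,z,0)
"
```

```text
65.55466281468398 0.7137685642714973 [-0.05610273 -1.60530925 -2.00973459] [0.58930234 0.24738324 0.26761868]
brass box 229 91 16 11 n 58 c [236.9  95.3]
brass box 225 95 16 12 n 20 c [232.2 100.6]
brass box 241 109 4 12 n 40 c [242.4 114.6]
brass box 250 109 7 8 n 36 c [252.8 112.5]
brass box 225 111 6 3 n 13 c [227.5 111.8]
brass box 254 120 3 3 n 7 c [255.  120.7]
brass box 270 150 7 17 n 71 c [273.3 158.8]
blue box 246 142 16 8 n 56 c [253.8 146.6]
pred brass [[254.7 119.9]] collar ctr [[254.  143.8]
 [256.2 142.9]
 [255.6 145.1]]
d [-0.048   0.7235  0.0014] yaw -0.919 h0 -78.98 pos [0.5895 0.2475 0.268 ]
```

Request:
send_rows --increments '[{"dx": 0,"dy": 0,"dz": -0.1,"yaw": 0,"claw": 1},{"dx": 0,"dy": 0,"dz": -0.17,"yaw": 0,"claw": 1},{"dx": 0,"dy": 0,"dz": -0.17,"yaw": 0,"claw": 1},{"dx": -0.012,"dy": 0.18,"dz": -0.17,"yaw": 0,"claw": 1},{"dx": -0.018,"dy": 0.28,"dz": -0.17,"yaw": 0,"claw": 1},{"dx": -0.025,"dy": 0.38,"dz": -0.17,"yaw": 0,"claw": 1},{"dx": -0.032,"dy": 0.48,"dz": -0.17,"yaw": 0,"claw": 1},{"dx": -0.038,"dy": 0.58,"dz": -0.17,"yaw": 0,"claw": 1},{"dx": -0.045,"dy": 0.68,"dz": -0.17,"yaw": 0,"claw": 1},{"dx": -0.048,"dy": 0.723,"dz": -0.17,"yaw": 0,"claw": 1},{"dx": -0.048,"dy": 0.723,"dz": -0.17,"yaw": 0,"claw": 1},{"dx": -0.048,"dy": 0.723,"dz": -0.17,"yaw": 0,"claw": 1},{"dx": -0.048,"dy": 0.723,"dz": -0.17,"yaw": 0,"claw": 1}]'

```text
time: 28.05
tool_pos: [0.6361, -0.11, 0.3562]
tool_rot: [-0.0, 0.995, 0.097, -0.0]
contact_force: [0.5, -1.3, -2.4]
gripper_width: 0.714
grasp_force: 66.1
```

```bash
python3 -c "
from h import *
s=manip.state();print(s['grasp_force'],s['gripper_width'],s['contact_force'],s['tool_pos'])
x,y,z=s['tool_pos'];g=z-.091
bowl(270,90,390,260)
print('pred brass',proj('side',[[x,y,g+.114]]).round(1),'collar',proj('side',[[x,y,g+.006],[x,y,g]]).round(1))
plan(.6348,-.1122,.122)
crop('side',280,110,360,250,4,'s9.png');crop('top',280,110,360,230,5,'t9.png')
a=cv2.imread('pics/s9.png');b=cv2.imread('pics/t9.png');c=np.zeros((600,720,3),np.uint8);c[:560,:320]=a;c[:600,320:]=b;cv2.imwrite('pics/c9.png',c)
"
```

```text
66.06250818338594 0.7138307401143991 [ 0.53521286 -1.26162552 -2.3885531 ] [ 0.6361147  -0.11004992  0.35622143]
brass box 361 97 29 26 n 280 c [375.6 109.7]
brass box 336 145 5 4 n 16 c [338.2 146.6]
brass box 270 151 7 16 n 74 c [273.1 158.7]
brass box 314 188 19 15 n 111 c [323.  194.9]
brass box 340 204 8 3 n 17 c [342.8 205.2]
brass box 338 209 12 8 n 41 c [342.3 211.2]
brass box 362 208 6 4 n 17 c [364.9 209. ]
brass box 343 211 10 12 n 31 c [346.9 216.1]
brass box 359 211 9 11 n 31 c [363.8 215.5]
brass box 355 212 7 14 n 35 c [358.6 219. ]
brass box 351 221 2 4 n 5 c [351.6 222.4]
brass box 314 250 3 3 n 8 c [314.9 251.1]
brass box 354 256 5 2 n 6 c [355.8 256.5]
blue box 323 166 19 15 n 81 c [330.8 176. ]
blue box 288 217 60 43 n 1447 c [316.6 238.2]
pred brass [[338.3 145.9]] collar [[332.5 173.1]
 [332.2 174.5]]
d [-0.0035  0.0035  0.4687] yaw -0.0 h0 -78.88 pos [ 0.6361 -0.1102  0.3564]
```

View pics/c9.png

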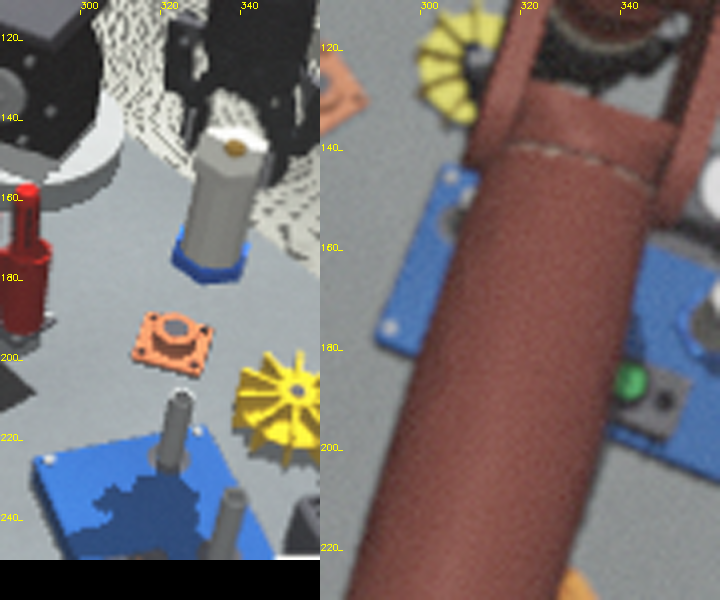

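The bowl is upright above post 1: its collar at (332,176) matches the prediction of 332.5. I'll lower it.

Request:
send_rows --increments '[{"dx": -0.003,"dy": 0.003,"dz": 0.08,"yaw": 0,"claw": 1},{"dx": -0.003,"dy": 0.003,"dz": 0.16,"yaw": 0,"claw": 1},{"dx": -0.003,"dy": 0.003,"dz": 0.22,"yaw": 0,"claw": 1},{"dx": -0.003,"dy": 0.003,"dz": 0.26,"yaw": 0,"claw": 1},{"dx": -0.003,"dy": 0.003,"dz": 0.3,"yaw": 0,"claw": 1},{"dx": -0.003,"dy": 0.003,"dz": 0.34,"yaw": 0,"claw": 1},{"dx": -0.003,"dy": 0.003,"dz": 0.38,"yaw": 0,"claw": 1},{"dx": -0.003,"dy": 0.003,"dz": 0.42,"yaw": 0,"claw": 1},{"dx": -0.003,"dy": 0.003,"dz": 0.445,"yaw": 0,"claw": 1},{"dx": -0.003,"dy": 0.003,"dz": 0.462,"yaw": 0,"claw": 1},{"dx": -0.003,"dy": 0.003,"dz": 0.462,"yaw": 0,"claw": 1},{"dx": -0.003,"dy": 0.003,"dz": 0.462,"yaw": 0,"claw": 1}]'

```text
time: 29.7
tool_pos: [0.6355, -0.1135, 0.1262]
tool_rot: [0.0, 0.995, 0.096, 0.001]
contact_force: [-0.3, -0.7, -1.1]
gripper_width: 0.713
grasp_force: 66.1
```

```bash
python3 -c "
from h import *
plan(.6348,-.1122,.122)"
```

```text
d [-0.001  -0.0029  0.0085] yaw -0.0 h0 -78.98 pos [ 0.6355 -0.1135  0.1262]
```

Request:
send_rows --increments '[{"dx": 0,"dy": 0,"dz": 0.004,"yaw": 0,"claw": 1},{"dx": 0,"dy": 0,"dz": 0.008,"yaw": 0,"claw": 1},{"dx": 0,"dy": 0,"dz": 0.008,"yaw": 0,"claw": 1},{"dx": 0,"dy": 0,"dz": 0.008,"yaw": 0,"claw": -0.5},{"dx": 0,"dy": 0,"dz": 0.008,"yaw": 0,"claw": -0.7},{"dx": 0,"dy": 0,"dz": 0.008,"yaw": 0,"claw": -1},{"dx": 0,"dy": 0,"dz": 0.008,"yaw": 0,"claw": -1},{"dx": 0,"dy": 0,"dz": -0.06,"yaw": 0,"claw": -1},{"dx": 0,"dy": 0,"dz": -0.16,"yaw": 0,"claw": -1},{"dx": 0,"dy": 0,"dz": -0.28,"yaw": 0,"claw": -1},{"dx": 0,"dy": 0,"dz": -0.4,"yaw": 0,"claw": -1},{"dx": 0,"dy": 0,"dz": -0.45,"yaw": 0,"claw": -1},{"dx": 0,"dy": 0,"dz": -0.45,"yaw": 0,"claw": -1},{"dx": 0,"dy": 0,"dz": -0.45,"yaw": 0,"claw": -1}]'

```text
time: 31.45
tool_pos: [0.6344, -0.1132, 0.348]
tool_rot: [-0.001, 0.995, 0.096, -0.001]
contact_force: [0.1, -0.6, -1.3]
gripper_width: 1.0
grasp_force: 0.0
```

```bash
python3 -c "
from h import *
bowl(300,180,340,250)
print('pred',proj('side',[[.6348,-.1122,.144],[.6348,-.1122,.036],[.6348,-.1122,.03]]).round(1))
bowl(160,150,260,225)
im=cv2.imread('pics/z.png')
a=cv2.imread('pics/full_s4.png')[165:205,180:212].astype(int);b=im[165:205,180:212].astype(int);print('B moved?',abs(a-b).mean())
plan(.3367,.3045,.36,146.3-180)
"
```

```text
brass box 314 188 17 13 n 69 c [320.6 192.9]
brass box 329 193 4 5 n 12 c [330.5 195.2]
brass box 338 209 2 8 n 9 c [338.9 212.9]
blue box 300 217 39 33 n 908 c [316.6 234.7]
pred [[326.6 201.8]
 [321.9 222.9]
 [321.7 224. ]]
brass box 190 190 4 4 n 11 c [191.5 191.6]
blue box 187 168 16 9 n 54 c [194.9 170.6]
blue box 160 200 7 16 n 97 c [162.9 207.6]
B moved? 4.93984375
d [-0.4244 -0.9335 -0.0219] yaw -0.5269 h0 -78.98 pos [ 0.6342 -0.1131  0.3471]
```

```bash
python3 -c "
from h import *
im=cv2.imread('pics/z.png');h=cv2.cvtColor(im,cv2.COLOR_BGR2HSV)
for y in range(192,228,2):print(y,' '.join('%3d/%3d/%3d'%tuple(h[y,x]) for x in range(312,342,3)))
for f in('full_s4.png','z.png'):
    g=cv2.cvtColor(cv2.imread('pics/'+f),cv2.COLOR_BGR2HSV)[150:225,160:215];m=cv2.inRange(g,(105,120,60),(125,255,255));k,l,s,c=cv2.connectedComponentsWithStats(m);print(f,s.tolist(),c.round(1).tolist())
"
```

```text
192 104/ 16/178  12/114/243  10/146/226 179/ 36/150 115/ 12/131   9/126/229   6/ 50/ 77   9/ 57/174  98/ 17/179 102/ 14/177
194  99/ 14/177  11/138/244   9/128/129  11/142/245  10/127/232  11/139/245  12/135/250  97/ 13/176  95/ 16/178  96/ 14/176
196  96/ 14/176  11/139/247   9/138/159   8/120/125   9/106/127   8/ 70/134  12/135/250  93/ 15/172  99/ 14/178  96/ 15/175
198 100/ 10/146   7/101/129  11/137/248  30/  2/252  30/  2/252  30/  2/252  18/ 17/251  98/ 16/176 100/ 13/177  99/ 14/178
200  95/ 16/176   9/ 74/117  11/ 96/232  30/  2/252  30/  1/252  25/104/250  30/  1/253  40/  3/243  99/ 14/178  97/ 13/174
202  99/ 14/177  99/ 14/177  30/  3/242  30/  2/252  20/ 58/131  24/146/248  30/  1/253  30/  1/253  98/ 17/180  90/  6/168
204  97/ 18/180 100/ 17/177  30/  3/232  15/  2/253  30/  1/253  19/ 49/161  30/  1/253  30/  2/252  99/ 14/178  53/  6/166
206  99/ 14/178 100/ 17/182  23/  8/123  30/  3/250  30/  1/253  30/  1/253  30/  1/252  30/  3/252  98/ 16/176  24/ 58/158
208  98/ 16/178  93/ 14/180  75/  8/134  30/  6/121  30/  3/250  30/  3/250  30/  3/249  30/ 10/200  99/ 14/
[... 661 characters left out ...]
25  15/  4/120  38/  8/129  36/ 10/127  30/ 10/124 109/168/222 108/101/194  98/ 17/181  98/ 16/177
222 108/169/214 110/164/165  20/  6/122  36/ 10/129  38/  8/126  30/  6/118 108/184/244 108/170/220  98/ 17/180  99/ 14/177
224 108/171/216 110/171/140  30/  6/121  30/  4/129  30/  8/126  45/  5/113 109/169/177 108/170/219 101/ 30/178  98/ 16/178
226 108/173/215 110/161/119 110/149/142 106/ 25/131 110/ 18/126 110/128/139 108/168/219 108/169/220 109/135/212  96/ 14/176
full_s4.png [[0, 0, 55, 75, 3973], [27, 18, 16, 9, 55], [0, 50, 7, 16, 97]] [[27.5, 36.7], [34.8, 20.6], [2.9, 57.6]]
z.png [[0, 0, 55, 75, 3974], [27, 18, 16, 9, 54], [0, 50, 7, 16, 97]] [[27.5, 36.7], [34.9, 20.6], [2.9, 57.6]]
```

Bowl A is fully down on post 1: its plug is found at (326.5,202), against (326.6,201.8) predicted for the seated position. Bowl B hasn't moved, so I'll go to it.

Request:
send_rows --increments '[{"dx": -0.424,"dy": -0.934,"dz": 0,"yaw": -0.53,"claw": -1},{"dx": -0.424,"dy": -0.934,"dz": 0,"yaw": -0.53,"claw": -1},{"dx": -0.424,"dy": -0.934,"dz": 0,"yaw": -0.53,"claw": -1},{"dx": -0.424,"dy": -0.934,"dz": 0,"yaw": -0.53,"claw": -1},{"dx": -0.424,"dy": -0.934,"dz": 0,"yaw": -0.53,"claw": -1},{"dx": -0.424,"dy": -0.934,"dz": 0,"yaw": -0.53,"claw": -1},{"dx": -0.424,"dy": -0.934,"dz": 0,"yaw": -0.53,"claw": -1},{"dx": -0.424,"dy": -0.934,"dz": 0,"yaw": -0.53,"claw": -1},{"dx": -0.424,"dy": -0.934,"dz": 0,"yaw": -0.53,"claw": -1},{"dx": -0.424,"dy": -0.934,"dz": 0,"yaw": -0.53,"claw": -1},{"dx": -0.424,"dy": -0.934,"dz": 0.1,"yaw": -0.53,"claw": -1},{"dx": -0.424,"dy": -0.934,"dz": 0.2,"yaw": -0.53,"claw": -1},{"dx": -0.424,"dy": -0.934,"dz": 0.3,"yaw": -0.53,"claw": -1},{"dx": -0.424,"dy": -0.934,"dz": 0.4,"yaw": -0.53,"claw": -1},{"dx": -0.424,"dy": -0.934,"dz": 0.4,"yaw": -0.53,"claw": -1},{"dx": -0.424,"dy": -0.934,"dz": 0.4,"yaw": -0.53,"claw": -1},{"dx": -0.424,"dy": -0.934,"dz": 0.4,"yaw": -0.53,"claw": -1}]'

```text
time: 33.67
tool_pos: [0.3395, 0.3052, 0.1534]
tool_rot: [-0.0, 0.881, 0.474, 0.002]
contact_force: [-1.0, -0.0, 0.9]
gripper_width: 0.995
grasp_force: 0.0
```

```bash
python3 -c "
from h import *
bowl(180,160,215,215)
T=lambda x,y:np.array([x*.64,y*.64])
print('tin',onz('top',T(225,310),.07),'sprocket',onz('top',T(277,237),.02))
plan(.3367,.3043,.017,-33.8)
"
```

```text
brass box 190 190 4 4 n 12 c [191.3 191.8]
blue box 187 168 16 9 n 56 c [194.7 170.6]
tin [0.41930006 0.56002225] sprocket [0.63313906 0.44806361]
d [-0.0056 -0.0037  0.2723] yaw 0.004 h0 -33.46 pos [0.3392 0.3053 0.1532]
```

Request:
send_rows --increments '[{"dx": -0.004,"dy": -0.003,"dz": 0.1,"yaw": 0.004,"claw": -1},{"dx": -0.004,"dy": -0.003,"dz": 0.18,"yaw": 0.004,"claw": -1},{"dx": -0.004,"dy": -0.003,"dz": 0.24,"yaw": 0.004,"claw": -1},{"dx": -0.004,"dy": -0.003,"dz": 0.268,"yaw": 0.004,"claw": -1},{"dx": -0.004,"dy": -0.003,"dz": 0.268,"yaw": 0.004,"claw": -1},{"dx": -0.004,"dy": -0.003,"dz": 0.268,"yaw": 0.004,"claw": -1},{"dx": -0.004,"dy": -0.003,"dz": 0.268,"yaw": 0.004,"claw": -1}]'

```text
time: 34.6
tool_pos: [0.3364, 0.3045, 0.0179]
tool_rot: [-0.0, 0.882, 0.471, 0.002]
contact_force: [-0.1, 0.3, -0.1]
gripper_width: 1.004
grasp_force: 0.0
```

Request:
send_rows --increments '[{"dx": 0,"dy": 0,"dz": 0,"yaw": 0,"claw": -0.505},{"dx": 0,"dy": 0,"dz": 0,"yaw": 0,"claw": -0.505},{"dx": 0,"dy": 0,"dz": 0,"yaw": 0,"claw": -0.505},{"dx": 0,"dy": 0,"dz": 0,"yaw": 0,"claw": -0.505}]'

```text
time: 35.1
tool_pos: [0.3357, 0.3039, 0.0168]
tool_rot: [0.0, 0.882, 0.471, 0.001]
contact_force: [0.6, -0.0, 2.3]
gripper_width: 0.748
grasp_force: 2.4
```

Request:
send_rows --increments '[{"dx": 0.006,"dy": 0,"dz": -0.017,"yaw": 0,"claw": -0.505},{"dx": 0.013,"dy": 0,"dz": -0.034,"yaw": 0,"claw": -0.505},{"dx": 0.022,"dy": 0,"dz": -0.051,"yaw": 0,"claw": -0.505},{"dx": 0.032,"dy": 0,"dz": -0.067,"yaw": 0,"claw": -0.505},{"dx": 0.032,"dy": 0,"dz": -0.067,"yaw": 0,"claw": -0.508},{"dx": 0.032,"dy": 0,"dz": -0.067,"yaw": 0,"claw": -0.508},{"dx": 0.044,"dy": 0,"dz": -0.081,"yaw": 0,"claw": -0.508},{"dx": 0.056,"dy": 0,"dz": -0.095,"yaw": 0,"claw": -0.508},{"dx": 0.07,"dy": 0,"dz": -0.108,"yaw": 0,"claw": -0.508},{"dx": 0.085,"dy": 0,"dz": -0.119,"yaw": 0,"claw": -0.508},{"dx": 0.1,"dy": 0,"dz": -0.129,"yaw": 0,"claw": -0.508},{"dx": 0.117,"dy": 0,"dz": -0.138,"yaw": 0,"claw": -0.508},{"dx": 0.134,"dy": 0,"dz": -0.145,"yaw": 0,"claw": -0.508},{"dx": 0.152,"dy": 0,"dz": -0.15,"yaw": 0,"claw": -0.508},{"dx": 0.152,"dy": 0,"dz": -0.15,"yaw": 0,"claw": -0.508}]'

```text
time: 36.98
tool_pos: [0.378, 0.3675, 0.0916]
tool_rot: [-0.0, 0.882, 0.471, 0.0]
contact_force: [0.0, -1.5, -0.0]
gripper_width: 0.747
grasp_force: 0.8
```

```bash
python3 -c "
from h import *
s=manip.state();print(s['contact_force'],s['grasp_force'],s['gripper_width'],s['tool_pos'])
bowl(180,140,235,215)
x,y,z=s['tool_pos'];g=np.array([x,y,z+.017]);u=np.array([.556,.831,0])
for t in(20,40,60,80):
    a=np.radians(t);d=u*np.cos(a)-np.array([0,0,1])*np.sin(a);print(t,proj('side',[g-d*.01,g+d*.097]).round(1).tolist())
"
```

```text
[ 0.01822243 -1.51019813 -0.01984213] 0.7847147039137781 0.7473236313698651 [0.37801677 0.36747451 0.09157737]
brass box 190 161 3 4 n 11 c [191.1 162.4]
blue box 187 167 16 11 n 50 c [195.9 173.4]
20 [[191.1, 163.1], [193.9, 154.3]]
40 [[191.1, 162.2], [194.2, 162.3]]
60 [[191.1, 161.3], [194.1, 170.4]]
80 [[191.1, 160.5], [193.8, 177.6]]
```

Bowl B is following the arc: plug at (191,162) and collar at (196,173), about 60°. I'll finish the arc and then grip firmly.

Request:
send_rows --increments '[{"dx": 0.018,"dy": 0,"dz": -0.007,"yaw": 0,"claw": -0.506},{"dx": 0.037,"dy": 0,"dz": -0.01,"yaw": 0,"claw": -0.506},{"dx": 0.055,"dy": 0,"dz": -0.01,"yaw": 0,"claw": -0.506},{"dx": 0.074,"dy": 0,"dz": -0.01,"yaw": 0,"claw": -0.506},{"dx": 0.092,"dy": 0,"dz": -0.006,"yaw": 0,"claw": -0.506},{"dx": 0.111,"dy": 0,"dz": -0.002,"yaw": 0,"claw": -0.506},{"dx": 0.111,"dy": 0,"dz": 0.0,"yaw": 0,"claw": -0.506},{"dx": 0.111,"dy": 0,"dz": 0.0,"yaw": 0,"claw": -0.506},{"dx": 0.111,"dy": 0,"dz": 0.0,"yaw": 0,"claw": -0.506}]'

```text
time: 38.15
tool_pos: [0.4081, 0.4127, 0.0911]
tool_rot: [0.0, 0.882, 0.471, -0.0]
contact_force: [-0.2, -0.6, -0.5]
gripper_width: 0.754
grasp_force: 0.6
```

```bash
python3 -c "
from h import *
s=manip.state();print(s['contact_force'],s['grasp_force'],s['gripper_width'],s['tool_pos'])
bowl(180,130,235,215)
x,y,z=s['tool_pos']
print(proj('side',[[x,y,.114],[x,y,.108],[x,y,.006],[x,y,0]]).round(1).tolist())
im=cv2.imread('pics/z.png');h=cv2.cvtColor(im,cv2.COLOR_BGR2HSV)
m=(h[...,1]<40)&(h[...,2]>95)
for r in range(136,182,3):
    print(r,''.join('#' if m[r,c] else ('b' if 105<=h[r,c,0]<=125 and h[r,c,1]>120 and h[r,c,2]>60 else '.') for c in range(175,225)))
"
```

```text
[-0.19477574 -0.64806919 -0.51290368] 0.5940851499326527 0.7535754399683745 [0.40812282 0.41272855 0.09109432]
brass box 191 152 3 3 n 7 c [192.  152.7]
blue box 200 130 18 4 n 54 c [206.9 131.2]
blue box 187 170 16 9 n 60 c [195. 175.]
[[192.4, 152.4], [192.5, 153.6], [194.6, 172.8], [194.7, 173.9]]
136 .................................#################
139 ...####..................####....#################
142 ...#####..................#####..#################
145 .....#.....###########...........#################
148 ..........#...###########........#################
151 ...........#####...#######...#####################
154 ..........######...######....###############......
157 ########...############.#############.............
160 #......################.######....................
163 #######################...........................
166 #######################...........................
169 #########.....##########..........................
172 ##..........bb.#########.bbb......................
175 .............bbbb.##..bbbbb.......................
178 ................bbbbbbbb..........................
181 ..................................................
```

Upright: the plug is at (192.0,152.7), with (192.4,152.4) predicted. I'll grip firmly and lift to about 0.35.

Request:
send_rows --increments '[{"dx": 0,"dy": 0,"dz": 0,"yaw": 0,"claw": -0.45},{"dx": 0,"dy": 0,"dz": 0,"yaw": 0,"claw": 0},{"dx": 0,"dy": 0,"dz": 0,"yaw": 0,"claw": 1},{"dx": 0,"dy": 0,"dz": 0,"yaw": 0,"claw": 1},{"dx": 0,"dy": 0,"dz": 0,"yaw": 0,"claw": 1},{"dx": 0,"dy": 0,"dz": -0.06,"yaw": 0,"claw": 1},{"dx": 0,"dy": 0,"dz": -0.16,"yaw": 0,"claw": 1},{"dx": 0,"dy": 0,"dz": -0.26,"yaw": 0,"claw": 1},{"dx": 0,"dy": 0,"dz": -0.36,"yaw": 0,"claw": 1},{"dx": 0,"dy": 0,"dz": -0.46,"yaw": 0,"claw": 1},{"dx": 0,"dy": 0,"dz": -0.53,"yaw": 0,"claw": 1},{"dx": 0,"dy": 0,"dz": -0.53,"yaw": 0,"claw": 1},{"dx": 0,"dy": 0,"dz": -0.53,"yaw": 0,"claw": 1}]'

```text
time: 39.83
tool_pos: [0.4078, 0.4126, 0.3536]
tool_rot: [0.0, 0.882, 0.471, -0.002]
contact_force: [0.4, -0.2, -2.1]
gripper_width: 0.713
grasp_force: 65.4
```

```bash
python3 -c "
from h import *
s=manip.state();print(s['grasp_force'],s['gripper_width'],s['contact_force'])
plan(.593,-.2197,.356)"
```

```text
65.38578549167141 0.7134354498146471 [ 0.41395662 -0.15825805 -2.1135274 ]
d [-0.8453  1.0109 -0.003 ] yaw -0.0 h0 -33.77 pos [0.4078 0.4126 0.3536]
```

Request:
send_rows --increments '[{"dx": -0.07,"dy": 0.08,"dz": 0,"yaw": 0,"claw": 1},{"dx": -0.14,"dy": 0.17,"dz": 0,"yaw": 0,"claw": 1},{"dx": -0.21,"dy": 0.25,"dz": 0,"yaw": 0,"claw": 1},{"dx": -0.28,"dy": 0.33,"dz": 0,"yaw": 0,"claw": 1},{"dx": -0.35,"dy": 0.42,"dz": 0,"yaw": 0,"claw": 1},{"dx": -0.42,"dy": 0.505,"dz": 0,"yaw": 0,"claw": 1},{"dx": -0.49,"dy": 0.58,"dz": 0,"yaw": 0,"claw": 1},{"dx": -0.55,"dy": 0.66,"dz": 0,"yaw": 0,"claw": 1},{"dx": -0.62,"dy": 0.74,"dz": 0,"yaw": 0,"claw": 1},{"dx": -0.69,"dy": 0.82,"dz": 0,"yaw": 0,"claw": 1},{"dx": -0.76,"dy": 0.91,"dz": 0,"yaw": 0,"claw": 1},{"dx": -0.83,"dy": 0.99,"dz": 0,"yaw": 0,"claw": 1},{"dx": -0.845,"dy": 1.0,"dz": 0,"yaw": 0,"claw": 1},{"dx": -0.845,"dy": 1.0,"dz": 0,"yaw": 0,"claw": 1},{"dx": -0.845,"dy": 1.0,"dz": 0,"yaw": 0,"claw": 1},{"dx": -0.845,"dy": 1.0,"dz": 0,"yaw": 0,"claw": 1}]'

```text
time: 41.82
tool_pos: [0.589, -0.2148, 0.3565]
tool_rot: [0.0, 0.882, 0.472, 0.0]
contact_force: [0.0, 0.6, -1.2]
gripper_width: 0.71
grasp_force: 65.5
```

```bash
python3 -c "
from h import *
s=manip.state();print(s['grasp_force'],s['gripper_width'],s['contact_force'])
x,y,z=s['tool_pos'];g=z-.091
bowl(310,120,370,215)
print('pred brass',proj('side',[[x,y,g+.114]]).round(1),'collar',proj('side',[[x,y,g+.006],[x,y,g]]).round(1))
plan(.593,-.2197,.122)"
```

```text
65.53649457287975 0.7104478436667876 [ 0.02785726  0.60991732 -1.22865191]
brass box 350 169 5 5 n 19 c [352.  170.8]
brass box 314 188 19 13 n 86 c [322.2 193.2]
brass box 339 209 10 6 n 32 c [342.3 210.4]
brass box 362 208 6 3 n 15 c [364.7 208.8]
brass box 347 211 6 4 n 13 c [350.2 213. ]
brass box 359 211 8 4 n 13 c [362.5 213. ]
brass box 355 212 3 3 n 5 c [356.  213.4]
blue box 336 191 21 15 n 75 c [344.2 200.9]
pred brass [[352.8 170.7]] collar [[345.7 198.2]
 [345.3 199.6]]
d [-0.0036  0.0116  0.4692] yaw -0.0 h0 -33.69 pos [ 0.5891 -0.2149  0.3566]
```

Request:
send_rows --increments '[{"dx": -0.003,"dy": 0.011,"dz": 0.08,"yaw": 0,"claw": 1},{"dx": -0.003,"dy": 0.011,"dz": 0.16,"yaw": 0,"claw": 1},{"dx": -0.003,"dy": 0.011,"dz": 0.22,"yaw": 0,"claw": 1},{"dx": -0.003,"dy": 0.011,"dz": 0.26,"yaw": 0,"claw": 1},{"dx": -0.003,"dy": 0.011,"dz": 0.3,"yaw": 0,"claw": 1},{"dx": -0.003,"dy": 0.011,"dz": 0.34,"yaw": 0,"claw": 1},{"dx": -0.003,"dy": 0.011,"dz": 0.38,"yaw": 0,"claw": 1},{"dx": -0.003,"dy": 0.011,"dz": 0.42,"yaw": 0,"claw": 1},{"dx": -0.003,"dy": 0.011,"dz": 0.445,"yaw": 0,"claw": 1},{"dx": -0.003,"dy": 0.011,"dz": 0.462,"yaw": 0,"claw": 1},{"dx": -0.003,"dy": 0.011,"dz": 0.462,"yaw": 0,"claw": 1},{"dx": -0.003,"dy": 0.011,"dz": 0.462,"yaw": 0,"claw": 1}]'

```text
time: 43.38
tool_pos: [0.5933, -0.2207, 0.1262]
tool_rot: [0.001, 0.882, 0.471, 0.0]
contact_force: [-0.2, -0.8, -0.9]
gripper_width: 0.716
grasp_force: 65.6
```

```bash
python3 -c "
from h import *
plan(.593,-.2197,.122)"
```

```text
d [ 0.0013 -0.0017  0.0084] yaw -0.0 h0 -33.78 pos [ 0.5933 -0.2207  0.1262]
```

Request:
send_rows --increments '[{"dx": 0,"dy": 0,"dz": 0.004,"yaw": 0,"claw": 1},{"dx": 0,"dy": 0,"dz": 0.008,"yaw": 0,"claw": 1},{"dx": 0,"dy": 0,"dz": 0.008,"yaw": 0,"claw": 1},{"dx": 0,"dy": 0,"dz": 0.008,"yaw": 0,"claw": -0.5},{"dx": 0,"dy": 0,"dz": 0.008,"yaw": 0,"claw": -0.7},{"dx": 0,"dy": 0,"dz": 0.008,"yaw": 0,"claw": -1},{"dx": 0,"dy": 0,"dz": 0.008,"yaw": 0,"claw": -1},{"dx": 0,"dy": 0,"dz": -0.06,"yaw": 0,"claw": -1},{"dx": 0,"dy": 0,"dz": -0.16,"yaw": 0,"claw": -1},{"dx": 0,"dy": 0,"dz": -0.28,"yaw": 0,"claw": -1},{"dx": 0,"dy": 0,"dz": -0.34,"yaw": 0,"claw": -1},{"dx": 0,"dy": 0,"dz": -0.34,"yaw": 0,"claw": -1},{"dx": 0,"dy": 0,"dz": -0.34,"yaw": 0,"claw": -1}]'

```text
time: 45.0
tool_pos: [0.5923, -0.2202, 0.2937]
tool_rot: [-0.001, 0.882, 0.471, -0.001]
contact_force: [-0.4, 0.2, -0.3]
gripper_width: 1.001
grasp_force: 0.0
```

```bash
python3 -c "
from h import *
crop('side',240,135,390,260,5,'s10.png')
h=cv2.cvtColor(cv2.imread('pics/full_s10.png'),cv2.COLOR_BGR2HSV)
print('pred',proj('side',[[.635,-.112,.144],[.593,-.2197,.144]]).round(1))
plan(.4946,-.2432,.295,-33.7)
"
```

```text
pred [[326.6 201.7]
 [340.1 226.9]]
d [-0.1468 -0.1362 -0.0039] yaw -0.0009 h0 -33.78 pos [ 0.592  -0.2201  0.2927]
```

View pics/s10.png

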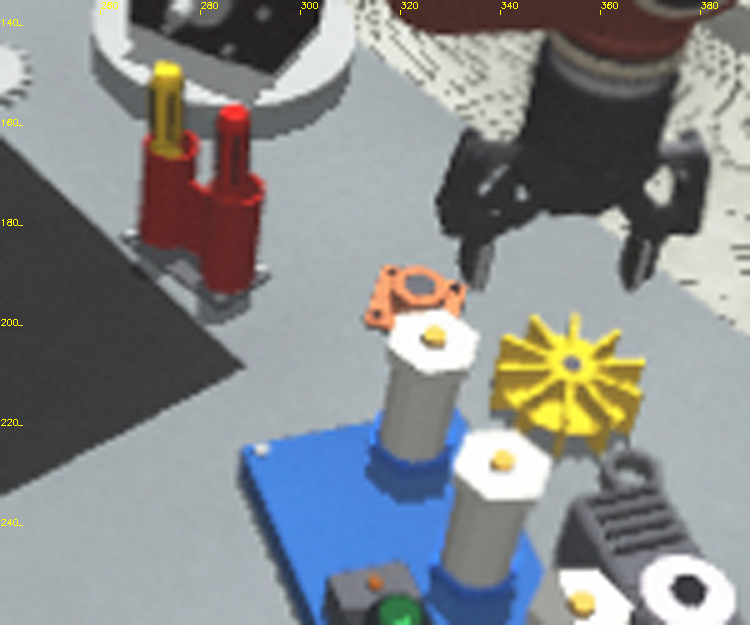

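Both bowls stand fully down: plugs at (326.6,202.3) and (340.4,227), against predictions of (326.6,201.7) and (340.1,226.9). Both drivers are in the caddy. Now the button, with the fingers shut.

Request:
send_rows --increments '[{"dx": -0.147,"dy": -0.136,"dz": 0,"yaw": 0,"claw": 1},{"dx": -0.147,"dy": -0.136,"dz": 0,"yaw": 0,"claw": 1},{"dx": -0.147,"dy": -0.136,"dz": 0,"yaw": 0,"claw": 1},{"dx": -0.147,"dy": -0.136,"dz": 0,"yaw": 0,"claw": 1},{"dx": -0.147,"dy": -0.136,"dz": 0,"yaw": 0,"claw": 1},{"dx": -0.147,"dy": -0.136,"dz": 0.1,"yaw": 0,"claw": 1},{"dx": -0.147,"dy": -0.136,"dz": 0.2,"yaw": 0,"claw": 1},{"dx": -0.147,"dy": -0.136,"dz": 0.3,"yaw": 0,"claw": 1},{"dx": -0.147,"dy": -0.136,"dz": 0.37,"yaw": 0,"claw": 1},{"dx": -0.147,"dy": -0.136,"dz": 0.37,"yaw": 0,"claw": 1},{"dx": -0.147,"dy": -0.136,"dz": 0.37,"yaw": 0,"claw": 1}]'

```text
time: 46.42
tool_pos: [0.4967, -0.2442, 0.1119]
tool_rot: [0.001, 0.882, 0.471, 0.001]
contact_force: [-0.6, -0.8, 0.2]
gripper_width: 0.001
grasp_force: 0.0
```

```bash
python3 -c "
from h import *
plan(.4946,-.2432,.083)"
```

```text
d [-0.0007 -0.0047  0.0578] yaw -0.0 h0 -33.74 pos [ 0.4967 -0.2442  0.1119]
```

Request:
send_rows --increments '[{"dx": 0,"dy": -0.004,"dz": 0.03,"yaw": 0,"claw": 1},{"dx": 0,"dy": -0.004,"dz": 0.05,"yaw": 0,"claw": 1},{"dx": 0,"dy": -0.004,"dz": 0.06,"yaw": 0,"claw": 1},{"dx": 0,"dy": -0.004,"dz": 0.064,"yaw": 0,"claw": 1},{"dx": 0,"dy": -0.004,"dz": 0.066,"yaw": 0,"claw": 1},{"dx": 0,"dy": -0.004,"dz": 0.066,"yaw": 0,"claw": 1}]'

```text
time: 47.18
tool_pos: [0.4942, -0.2429, 0.0808]
tool_rot: [-0.0, 0.882, 0.471, -0.0]
contact_force: [-7.6, 5.1, 18.6]
gripper_width: 0.001
grasp_force: 9.1
```

Request:
send_rows --increments '[{"dx": 0,"dy": 0,"dz": 0,"yaw": 0,"claw": 1},{"dx": 0,"dy": 0,"dz": 0,"yaw": 0,"claw": 1},{"dx": 0,"dy": 0,"dz": 0.002,"yaw": 0,"claw": 1}]'

```text
time: 47.55
tool_pos: [0.4943, -0.243, 0.0807]
tool_rot: [-0.0, 0.882, 0.471, -0.0]
contact_force: [-10.8, 7.6, 25.5]
gripper_width: 0.001
grasp_force: 12.9
```

```bash
python3 -c "
from h import *
s=manip.state();print(s['contact_force'],s['ft_torque'],s['tool_pos'])
crop('side',295,230,345,285,8,'s11.png')
for n,z in(('side',.083),('top',.083)):print(n,proj(n,[s['tool_pos'],[.4946,-.2432,.083]]).round(1))
h=cv2.cvtColor(cv2.imread('pics/full_s11.png'),cv2.COLOR_BGR2HSV)
for f in('full_s10.png','full_s11.png'):
    h=cv2.cvtColor(cv2.imread('pics/'+f),cv2.COLOR_BGR2HSV)[225:290,290:345];m=cv2.inRange(h,(50,90,30),(85,255,255));k,l,s,c=cv2.connectedComponentsWithStats(m);print(f,s[1:].tolist(),c[1:].round(1).tolist())
"
```

```text
[-10.81615159   7.60976477  25.5347509 ] [1.12967661 1.90933232 0.03010135] [ 0.49429981 -0.2429574   0.080679  ]
side [[319.5 258.1]
 [319.7 257.6]]
top [[341.1 186.2]
 [341.3 186. ]]
full_s10.png [[26, 29, 9, 9, 63]] [[29.7, 32.9]]
full_s11.png [[26, 33, 8, 5, 17]] [[29.5, 35.6]]
```

The tip is on the button and stopped hard at 25 N, well over the 5 N needed, so the button should be home. I'll back off slowly to confirm the spring travel.

Request:
send_rows --increments '[{"dx": 0,"dy": 0,"dz": -0.01,"yaw": 0,"claw": 1},{"dx": 0,"dy": 0,"dz": -0.01,"yaw": 0,"claw": 1},{"dx": 0,"dy": 0,"dz": -0.01,"yaw": 0,"claw": 1}]'

```text
time: 47.98
tool_pos: [0.4943, -0.2429, 0.0818]
tool_rot: [0.001, 0.882, 0.471, 0.0]
contact_force: [1.3, 0.8, 4.6]
gripper_width: -0.001
grasp_force: 2.2
```

Request:
send_rows --increments '[{"dx": 0,"dy": 0,"dz": -0.004,"yaw": 0,"claw": 1},{"dx": 0,"dy": 0,"dz": -0.004,"yaw": 0,"claw": 1},{"dx": 0,"dy": 0,"dz": -0.004,"yaw": 0,"claw": 1}]'

```text
time: 48.35
tool_pos: [0.4942, -0.2429, 0.0835]
tool_rot: [0.001, 0.882, 0.471, 0.0]
contact_force: [2.0, -1.1, 3.5]
gripper_width: -0.003
grasp_force: 1.7
```

Request:
send_rows --increments '[{"dx": 0,"dy": 0,"dz": -0.005,"yaw": 0,"claw": 1},{"dx": 0,"dy": 0,"dz": -0.005,"yaw": 0,"claw": 1},{"dx": 0,"dy": 0,"dz": -0.005,"yaw": 0,"claw": 1}]'

```text
time: 48.72
tool_pos: [0.4935, -0.2425, 0.0855]
tool_rot: [-0.0, 0.882, 0.471, -0.0]
contact_force: [0.1, -0.3, 2.1]
gripper_width: 0.002
grasp_force: 1.1
```

The force falls from about 5 N to 2 N as the tip rises from 0.082 to 0.0855, so the button was fully home. I'll retreat.

Request:
send_rows --increments '[{"dx": 0,"dy": 0,"dz": -0.1,"yaw": 0,"claw": 1},{"dx": 0,"dy": 0,"dz": -0.2,"yaw": 0,"claw": 1},{"dx": 0,"dy": 0,"dz": -0.3,"yaw": 0,"claw": 1},{"dx": 0,"dy": 0,"dz": -0.4,"yaw": 0,"claw": 1},{"dx": 0,"dy": 0,"dz": -0.5,"yaw": 0,"claw": 1},{"dx": 0,"dy": 0,"dz": -0.5,"yaw": 0,"claw": 1},{"dx": 0,"dy": 0,"dz": -0.5,"yaw": 0,"claw": 1},{"dx": 0,"dy": 0,"dz": -0.5,"yaw": 0,"claw": 1}]'

```text
time: 49.72
tool_pos: [0.4929, -0.2421, 0.3329]
tool_rot: [-0.002, 0.882, 0.471, -0.001]
contact_force: [-0.4, -0.1, 0.8]
gripper_width: 0.001
grasp_force: 0.0
```

```bash
python3 -c "
from h import *
im=cv2.cvtColor(manip.grab_frame('side'),cv2.COLOR_RGB2BGR);a=cv2.imread('pics/full_s10.png')
for n,(x0,y0,x1,y1) in dict(caddy=(260,145,295,200),bowls=(312,198,352,250),dry=(345,245,368,290)).items():print(n,np.abs(im[y0:y1,x0:x1].astype(int)-a[y0:y1,x0:x1]).mean())
s=manip.state();print(s['tool_pos'],s['contact_force'])
print(manip.job_done())"
```

```text
caddy 2.0453679653679653
bowls 6.37275641025641
dry 9.674074074074074
[ 0.49300367 -0.24213508  0.33317412] [-0.2586959   0.0326826  -0.04588382]
the job is handed in; nothing more can be done
None
```

The job is done and handed in: both washed bowls are mouth down on posts 1 and 2, both screwdrivers are blade down in the caddy tubes, and the green button was then pressed fully home, at about 50 s of the 210 s allowed.

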